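# Close up the tuned radio board with its own screening covers

### The job

The board is tuned, so close it up: take the yellow trimming tool off it and lay it flat on the floor of the black tool tray. Give each of the two open screening frames the cover that fits it, put on fully home and level, turned so that its access hole is over the brass trimmer. Leave the spare cover and everything else where they are.

Things in the scene. Friction and masses are not known exactly. Their poses are not given: they have to be found in the camera images.
- frame_square: bright tin fence fixed on the card: 52 x 52 mm outside (x by y), 12 mm high, open at the top, the upper 4 mm of its walls leaning 1.8 mm inwards as a lead-in. Origin: its middle on the card's top; z up. Brass trimmer screw inside at x +14, y +14 mm. Its cover goes over the outside, 1.5 mm clearance each side, down to the card.
- frame_long: bright tin fence fixed on the card: 80 x 42 mm outside (x by y), 12 mm high, open at the top, the upper 4 mm of its walls leaning 1.8 mm inwards as a lead-in. Origin: its middle on the card's top; z up. Brass trimmer screw inside at x +28, y +9 mm. Its cover goes over the outside, 1.5 mm clearance each side, down to the card.
- cover_square: bright tinplate cover: an open-bottomed lid, lying open side down. 58 x 58 mm outside (x by y), 14 mm high, walls and top 1.5 mm thick, about 35 g. Origin: centre of the skirt's lower edge; z up out of the closed top. A round 10 mm access hole in the top at x +14, y +14 mm. Belongs on frame_square.
- cover_long: bright tinplate cover: an open-bottomed lid, lying open side down. 86 x 48 mm outside (x by y), 14 mm high, walls and top 1.5 mm thick, about 35 g. Origin: centre of the skirt's lower edge; z up out of the closed top. A round 10 mm access hole in the top at x +28, y +9 mm. Belongs on frame_long.
- cover_spare: bright tinplate cover: an open-bottomed lid, lying open side down. 70 x 52 mm outside (x by y), 14 mm high, walls and top 1.5 mm thick, about 35 g. Origin: centre of the skirt's lower edge; z up out of the closed top. A round 10 mm access hole in the top at x -20, y +12 mm. From another card: fits neither frame and stays where it lies.
- frame_square_trimmer (a point): centre of the top of the brass trimmer screw (8.4 mm across) in the square frame, 8 mm above the card
- frame_long_trimmer (a point): centre of the top of the brass trimmer screw (8.4 mm across) in the long frame, 8 mm above the card
- cover_square_hole (a point): centre of the access hole in the square cover, on its top face, 14 mm above the cover's origin
- cover_long_hole (a point): centre of the access hole in the long cover, on its top face, 14 mm above the cover's origin
- board: green card, 160 (x) by 225 mm (y), in a fixed board holder. Origin: under its middle, on the table; the card's top is 20 mm above. Frames at x +30, y +48 and -48 mm (which is where varies), axes parallel to the board's, the card bare around them. Parts up to 12 mm tall only at x below -45 mm. Aluminium jaws along both y ends (|y| 110 to 123 mm) rise 6 mm above the card.
- trim_tool: yellow plastic trimming tool with white tips, lying across the tops of both frames (its underside 12 mm above the card), roughly along the board's y. 134 mm long along its x; its handle is the middle 90 mm, 10 x 10 mm square; about 15 g. Origin: middle of its underside.
- trim_tool_mid (a point): middle of the trimming tool, on its axis, 5 mm above its underside
- tray: black open tool tray, fixed: 130 (x) by 170 mm (y) outside, 15 mm high, walls 3 mm, floor 3 mm thick. Origin: centre of its underside on the table. The screwdriver lies in it along y at about x +40 mm; the rest is free.
- screwdriver: red-handled screwdriver, 140 mm, lying in the tray along the tray's y; origin about the middle of its underside
- red_cap: red plastic cap like a small cup, 42 mm across and 45 mm high, bystander; origin: centre of its underside
- solder_reel: grey reel of solder, 54 mm across and 40 mm high, bystander; origin: centre of its underside
- heatsink: finned aluminium heatsink, 30 x 34 x 23 mm, bystander; origin: centre of its underside
- flux_bottle: white bottle with a blue cap, 48 mm across and 95 mm high, bystander; origin: centre of its underside
- multimeter: orange hand-held multimeter lying on its back, 185 x 90 x 48 mm, bystander; origin: centre of its underside

How it is judged:
By the outcome, as a careful person would: the job done as asked, in the order asked, and still so for the second after the job is handed in, with the robot touching nothing.
It also fails if it takes over 70 s, if anything falls off the work surface, if the arm or the gripper's body presses on something with over 40 N, if the wrist force passes 120 N, or if a joint passes its speed limit or range.

### The arm

A 6-joint arm with a two-finger parallel gripper is mounted at the origin on the work surface. World frame = base frame: x ahead of the robot, y to its left, z up, the work surface at z = 0. Lengths are in mm, angles in degrees, forces in N, time in s.
With the tool pointing down it reaches from about 300 to 850 mm from the base axis. Payload 4.2 kg.
Tool frame: the origin (TCP) lies at the very end of the fingers, on their centre line; the grasp point (between the pads) lies 19 mm behind it; z points along the fingers, y is the line along which they close (so a half turn about z gives the same grasp; the last joint's range is limited). The gripper opens to 91 mm and grips with 3 to 60 N. Pads are 32 mm wide; open, the fingers measure 118 mm over their backs; the gripper's body (76 mm by 178 mm) begins 60 mm behind the grasp point.
Start: joints at [71.391, 18.312, 89.639, -0, 72.044, -1.146], TCP at [172.561, 548.512, 213.976] pointing down, gripper open.
Joint ranges: [-177.97, 177.97], [-48.28, 115.42], [12.27, 149.76], [-77.06, 257.06], [2.81, 150.46], [-146.56, 146.56]. Speed limits (degrees/s): [147.25, 147.25, 180, 180, 180, 180].

### API

Orientations are given as [roll, pitch, yaw] about the fixed x, y, z axes, in that order (R = Rz(yaw) Ry(pitch) Rx(roll)).
In Python, from workcell import env, grab_frame gives the robot as it stands. The module is installed in compiled form; this text tells all that it offers.
- The arm moves only by the tool move_arm, never from a script. Its argument "plan" is a list of rows, each an object of numbers: "tx", "ty", "tz": the shift along the tool's x, y, z in cm; "wx", "wy", "wz": the turn, a rotation vector about the tool's x, y, z in rad. In form: [{"tx": .., "ty": .., "tz": .., "wx": .., "wy": .., "wz": ..}, ...]. A call has 1 to 12 rows; each row shifts and turns the commanded pose from where the row before left it, along the tool's axes as they then stand; what a row does not reach is not made up. A row lasts 1/12 s, in which the tool goes at most 41.7 mm and 7.16 degrees, less where a joint would pass 70% of its speed; a pose out of reach is approached as far as the arm can. A call is refused whole if a number of a shift passes 4.17 or a number of a turn 0.125, either way. A call with a gripper value outside its range is refused whole. "gripper" is the finger opening in cm, from 0 to 9.12, set as the call begins (left out, the last holds). The fingers move at their own pace and stop on an object; "force" is the grip in N (left out, the last holds). Time passes only in rows, so rows that do not move let the fingers close. It gives the time, the measured TCP pose, the force, the opening and the grip force at its end, in the units of the state.
- env.state(): the state, without advancing time (a new reading comes with each control period).
- grab_frame(name): name is "side" or "top" or "wrist"; returns a dict with "color" (384x512x3 uint8, red, green, blue), "vfov" (degrees; the focal length in pixels is half the picture's height over the tangent of half this angle, whatever the lens; pixels are square), "cx", "cy" (the principal point, pixels), "view" (4x4, takes a point from world to camera coordinates). Camera axes: x right, y up, looking along -z (the intrinsics and any distortion apply to the point x, -y, -z); pixel columns grow to the right and rows downward; lengths in mm; the calibration is good to about 2 mm. A picture is of the moment at which its call begins. There is no depth.
- env.job_done(): hands the job in; it is judged then, once.
The state is a dict: "time_s": time; "qpos": joint angles; "qvel": joint speeds; "effort": joint torques, N m; "ee_pos": TCP position; "ee_rot": TCP orientation; "force": force on the tool from outside, world axes, zero at the start; "torque": the same for the moment, N m; "gripper_width": finger opening in mm; "gripper_force": force on a finger pad.
Only numpy, scipy, OpenCV 4.12 (cv2) and the standard library are available. Lean on these libraries where they do the work, as an engineer would, in place of code of your own. Each camera call takes 0.05 s, during which the arm holds its last target. There are 200 camera calls.

## Working session

There is one attempt and no reset: what is moved stays moved. The work goes in short steps, Python scripts to look and compute and a tool call to move; the robot and the scene stay as the last step left them, time stands still between calls to the robot, and variables do not carry over. Pictures are saved under pics/ and viewed, at most 10 in all, crops included, and the job is handed in when it is done.

Besides the shell and the picture viewer there is one more tool, called as a command line: name --argument value ..., lists and objects as JSON in quotes. move_arm: Moves the arm, as the interface text tells. Its arguments: {"type":"object","properties":{"plan":{"type":"array","items":{"type":"object","properties":{"tx":{"type":"number"},"ty":{"type":"number"},"tz":{"type":"number"},"wx":{"type":"number"},"wy":{"type":"number"},"wz":{"type":"number"}}}},"gripper":{"type":"number"},"force":{"type":"number"}},"required":["plan"]}

```bash
mkdir -p pics
python3 - <<'E'
from workcell import env, grab_frame
import cv2,pickle,numpy as np
np.set_printoptions(precision=2,suppress=True)
d={}
for n in("top","side","wrist"):
    f=grab_frame(n);d[n]=f;cv2.imwrite(f"pics/{n}0.png",f["color"][...,::-1]);print(n,[k for k in f],f["vfov"],f["cx"],f["cy"],{k:f[k] for k in f if k not in("color",)})
pickle.dump(d,open("f0.pkl","wb"));print(env.state())
E
```

```text
top ['color', 'vfov', 'cx', 'cy', 'view'] 43.06675492804645 257.7154268267001 192.50453128780555 {'vfov': 43.06675492804645, 'cx': 257.7154268267001, 'cy': 192.50453128780555, 'view': array([[   -0.  ,    -1.  ,     0.  ,     7.86],
       [    1.  ,    -0.  ,     0.09,  -597.73],
       [   -0.09,     0.  ,     1.  , -1580.74],
       [    0.  ,     0.  ,     0.  ,     1.  ]])}
side ['color', 'vfov', 'cx', 'cy', 'view'] 54.27545027240977 256.06989216405447 193.42689272616363 {'vfov': 54.27545027240977, 'cx': 256.06989216405447, 'cy': 193.42689272616363, 'view': array([[    1.  ,    -0.03,     0.01,  -584.82],
       [    0.02,     0.71,     0.71,   -76.26],
       [   -0.03,    -0.7 ,     0.71, -1007.65],
       [    0.  ,     0.  ,     0.  ,     1.  ]])}
wrist ['color', 'vfov', 'cx', 'cy', 'view'] 70.3369209821102 257.4021234877574 190.7262836454774 {'vfov': 70.3369209821102, 'cx': 257.4021234877574, 'cy': 190.7262836454774, 'view': array([[   0.3 ,    0.95,   -0.  , -574.63],
       [  -0.93,    0.29,   -0.23,   26.51],
       [  -0.22,    0.07,    0.97, -388.57],
       [   0.  ,    0.  ,    0.  ,    1.  ]])}
{'time_s': 0.15, 'qpos': array([71.39, 18.34, 89.69, -0.  , 72.04, -1.15]), 'qvel': array([-0.  , -0.18, -0.23, -0.09, -0.  ,  0.03]), 'effort': array([  0.  , -41.28, -23.22,   0.07,   0.04,  -0.  ]), 'ee_pos': array([172.44, 548.17, 213.35]), 'ee_rot': array([-179.93,   -0.  ,  162.54]), 'force': array([-0.09,  0.53,  0.01]), 'torque': array([0.02, 0.01, 0.  ]), 'gripper_force': 0.0, 'gripper_width': 91.3459809364435}
```

View pics/top0.png

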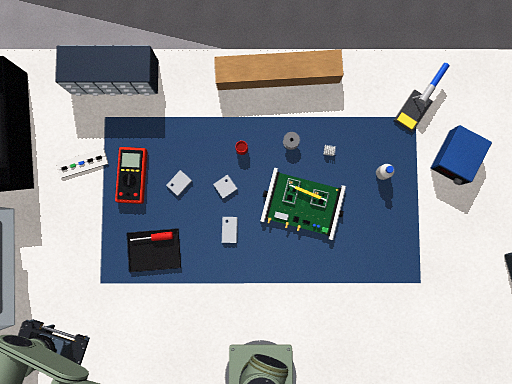

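View pics/side0.png

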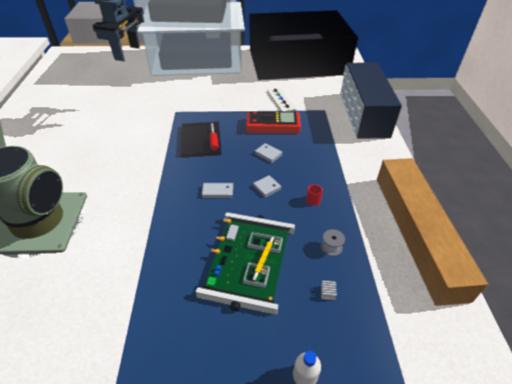

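```bash
cat > h.py <<'E'
import numpy as np,cv2,pickle
from scipy.spatial.transform import Rotation as Rn
np.set_printoptions(precision=2,suppress=True)
def cam(f):
    V=f["view"];R=V[:3,:3];return -R.T@V[:3,3],R
def ray(f,uv):
    C,R=cam(f);F=f["color"].shape[0]/2/np.tan(np.radians(f["vfov"]/2))
    uv=np.atleast_2d(np.array(uv,float));d=np.c_[(uv[:,0]-f["cx"])/F,-(uv[:,1]-f["cy"])/F,-np.ones(len(uv))]@R
    return C,d/np.linalg.norm(d,axis=1)[:,None]
def onz(f,uv,z):
    C,d=ray(f,uv);return C+d*((z-C[2])/d[:,2])[:,None]
def proj(f,P):
    V=f["view"];F=f["color"].shape[0]/2/np.tan(np.radians(f["vfov"]/2))
    p=np.atleast_2d(P)@V[:3,:3].T+V[:3,3];return np.c_[f["cx"]-F*p[:,0]/p[:,2],f["cy"]+F*p[:,1]/p[:,2]]
def tri(obs): # [(frame,uv)..]
    A=np.zeros((3,3));b=np.zeros(3);L=[]
    for f,uv in obs:
        C,d=ray(f,uv);M=np.eye(3)-np.outer(d[0],d[0]);A+=M;b+=M@C;L.append((M,C))
    P=np.linalg.solve(A,b);return P,max(np.linalg.norm(M@(P-C)) for M,C in L)
def Rt(s): return Rn.from_euler("xyz",s["ee_rot"],degrees=True).as_matrix()
E
python3 - <<'E'
from h import *
from workcell import env
d=pickle.load(open("f0.pkl","rb"));s=env.state()
C,R=cam(d["wrist"]);T=Rt(s)
print("cam in tool",T.T@(C-s["ee_pos"]),"\naxes(tool)",T.T@R.T)
print("toolaxes",T)
for n,uv,z in [("board",(304,205),20),("tool",(305,190),35),("c1",(179,183),14),("c2",(225.5,186.5),14),("c3",(230,230),14),("tray",(153,250),10),("cap",(241,147),45),("reel",(291,140),40),("hs",(330,150),23),("jawL",(270,200),26),("jawR",(338,212),26)]:
    print(n,onz(d["top"],uv,z)[0])
for n,uv,z in [("board",(247,261),20),("c1",(268,153),14),("c2",(267,186),14),("c3",(217,190),14),("tray",(200,140),5)]: print("side",n,onz(d["side"],uv,z)[0])
E
```

```text
cam in tool [  65.15    0.22 -169.95] 
axes(tool) [[-0.    0.97  0.23]
 [ 1.    0.   -0.  ]
 [-0.    0.23 -0.97]]
toolaxes [[-0.95  0.3  -0.  ]
 [ 0.3   0.95 -0.  ]
 [ 0.   -0.   -1.  ]]
board [ 556.79 -145.84   20.  ]
tool [ 605.27 -148.12   35.  ]
c1 [630.95 270.22  14.  ]
c2 [619.15 114.98  14.  ]
c3 [474.41  99.31  14.  ]
tray [408.75 353.53  10.  ]
cap [746.84  62.63  45.  ]
reel [ 771.26 -102.82   40.  ]
hs [ 740.78 -234.24   23.  ]
jawL [572.99 -33.03  26.  ]
jawR [ 533.21 -257.2    26.  ]
side board [ 558.23 -154.42   20.  ]
side c1 [631.6  261.83  14.  ]
side c2 [620.42 109.9   14.  ]
side c3 [475.45  96.61  14.  ]
side tray [407.42 346.76   5.  ]
```

move_arm --plan '[{"tx":-2.9,"ty":-1.39},{"tx":-2.9,"ty":-1.39},{"tx":-2.9,"ty":-1.39},{"tx":-2.9,"ty":-1.39},{"tx":-2.9,"ty":-1.39},{"tx":-2.9,"ty":-1.39},{"tx":-2.9,"ty":-1.39},{"tx":-2.9,"ty":-1.39}]'

```text
schema error: expected keys tx, ty, tz, wx, wy, wz
```

move_arm --plan '[{"tx":-2.9,"ty":-1.39},{"tx":-2.9,"ty":-1.39},{"tx":-2.9,"ty":-1.39},{"tx":-2.9,"ty":-1.39},{"tx":-2.9,"ty":-1.39},{"tx":-2.9,"ty":-1.39},{"tx":-2.9,"ty":-1.39},{"tx":-2.9,"ty":-1.39}]'

```text
schema error: expected keys tx, ty, tz, wx, wy, wz
```

move_arm --plan '[{"wz":0.12},{"wz":0.12},{"wz":0.12},{"wz":0.12},{"wz":0.12},{"wz":0.12},{"wz":0.12},{"wz":0.12},{"wz":0.12},{"wz":0.12},{"wz":0.12},{"wz":0.12}]'

```text
schema error: expected keys tx, ty, tz, wx, wy, wz
```

```bash
cat >> h.py <<'E'
def shot(tag,n="wrist"):
    from workcell import env,grab_frame
    f=grab_frame(n);f["s"]=env.state();pickle.dump(f,open(f"{tag}.pkl","wb"));cv2.imwrite(f"pics/{tag}.png",f["color"][...,::-1]);print(tag,f["s"]["time_s"],f["s"]["ee_pos"],f["s"]["ee_rot"],f["s"]["qpos"]);return f
def load(t): return pickle.load(open(f"{t}.pkl","rb"))
E
python3 -c "
from h import *
shot('w1')"
```

```text
w1 0.2 [172.47 548.22 213.44] [-179.94    0.    162.54] [71.39 18.34 89.68 -0.   72.04 -1.15]
```

View pics/w1.png

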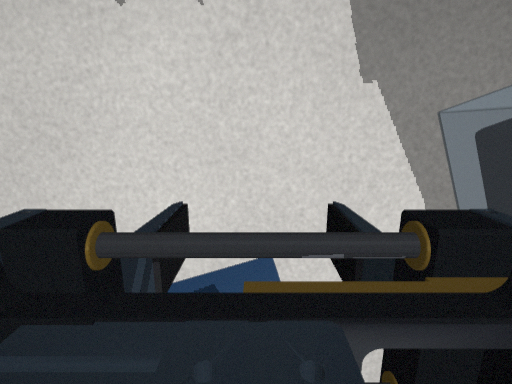

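move_arm --plan '[{"tx":-3.0},{"tx":-3.0},{"tx":-3.0},{"tx":-3.0},{"tx":-3.0},{"tx":-3.0},{"tx":-3.0},{"tx":-3.0},{"tx":-3.0},{"tx":-2.0},{"tx":-1.0},{"tx":0}]'

```text
schema error: expected keys tx, ty, tz, wx, wy, wz
```

```bash
python3 -c "
from h import *
shot('w2')"
```

```text
w2 0.25 [172.48 548.3  213.57] [-179.96   -0.    162.54] [71.39 18.33 89.67 -0.   72.04 -1.15]
```

View pics/w2.png

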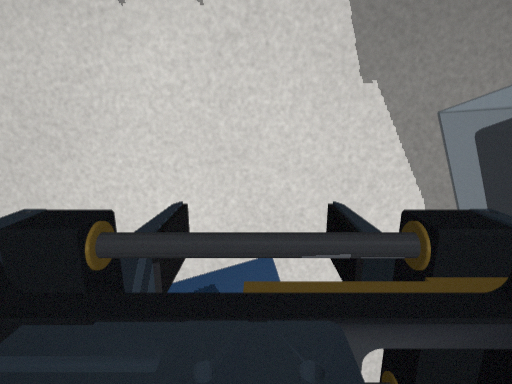

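move_arm --plan '[{"tx":-2.47,"ty":-1.73,"tz":0,"wx":0,"wy":0,"wz":0},{"tx":-2.47,"ty":-1.73,"tz":0,"wx":0,"wy":0,"wz":0},{"tx":-2.47,"ty":-1.73,"tz":0,"wx":0,"wy":0,"wz":0},{"tx":-2.47,"ty":-1.73,"tz":0,"wx":0,"wy":0,"wz":0},{"tx":-2.47,"ty":-1.73,"tz":0,"wx":0,"wy":0,"wz":0},{"tx":-2.47,"ty":-1.73,"tz":0,"wx":0,"wy":0,"wz":0},{"tx":-2.47,"ty":-1.73,"tz":0,"wx":0,"wy":0,"wz":0},{"tx":-2.47,"ty":-1.73,"tz":0,"wx":0,"wy":0,"wz":0},{"tx":-2.47,"ty":-1.73,"tz":0,"wx":0,"wy":0,"wz":0},{"tx":-2.47,"ty":-1.73,"tz":0,"wx":0,"wy":0,"wz":0}]'

```text
time_s: 1.08
ee_pos: [356.9, 308.0, 214.0]
ee_rot: [180.0, 0.0, 162.5]
force: [0.6, -0.1, 0.6]
gripper_width: 90.8
gripper_force: 0.0
```

move_arm --plan '[{"tx":-2.47,"ty":-1.73,"tz":0,"wx":0,"wy":0,"wz":0},{"tx":-2.47,"ty":-1.73,"tz":0,"wx":0,"wy":0,"wz":0},{"tx":-2.47,"ty":-1.73,"tz":0,"wx":0,"wy":0,"wz":0},{"tx":-2.47,"ty":-1.73,"tz":0,"wx":0,"wy":0,"wz":0},{"tx":-2.47,"ty":-1.73,"tz":0,"wx":0,"wy":0,"wz":0},{"tx":-2.47,"ty":-1.73,"tz":0,"wx":0,"wy":0,"wz":0},{"tx":-2.47,"ty":-1.73,"tz":0,"wx":0,"wy":0,"wz":0},{"tx":-2.47,"ty":-1.73,"tz":0,"wx":0,"wy":0,"wz":0},{"tx":-2.47,"ty":-1.73,"tz":0,"wx":0,"wy":0,"wz":0},{"tx":-2.47,"ty":-1.73,"tz":0,"wx":0,"wy":0,"wz":0}]'

```text
time_s: 1.92
ee_pos: [540.6, 68.8, 213.9]
ee_rot: [180.0, -0.0, 162.5]
force: [0.3, 1.3, -0.5]
gripper_width: 91.3
gripper_force: 0.0
```

move_arm --plan '[{"tx":0,"ty":0,"tz":0,"wx":0,"wy":0,"wz":0.12},{"tx":0,"ty":0,"tz":0,"wx":0,"wy":0,"wz":0.12},{"tx":0,"ty":0,"tz":0,"wx":0,"wy":0,"wz":0.12},{"tx":0,"ty":0,"tz":0,"wx":0,"wy":0,"wz":0.12},{"tx":0,"ty":0,"tz":0,"wx":0,"wy":0,"wz":0.12},{"tx":0,"ty":0,"tz":0,"wx":0,"wy":0,"wz":0.12},{"tx":0,"ty":0,"tz":0,"wx":0,"wy":0,"wz":0.12},{"tx":0,"ty":0,"tz":0,"wx":0,"wy":0,"wz":0.12},{"tx":0,"ty":0,"tz":0,"wx":0,"wy":0,"wz":0.12},{"tx":0,"ty":0,"tz":0,"wx":0,"wy":0,"wz":0.12},{"tx":0,"ty":0,"tz":0,"wx":0,"wy":0,"wz":0.12},{"tx":0,"ty":0,"tz":0,"wx":0,"wy":0,"wz":0.12}]'

```text
time_s: 2.92
ee_pos: [539.9, 70.2, 213.8]
ee_rot: [-180.0, -0.0, 79.7]
force: [-0.6, -0.8, -0.3]
gripper_width: 91.3
gripper_force: 0.0
```

```bash
python3 -c "
from h import *
shot('w3')"
```

```text
w3 2.9667 [539.91  70.22 213.84] [-179.99   -0.01   79.48] [ 6.2  15.57 93.62  0.01 70.81 16.72]
```

View pics/w3.png

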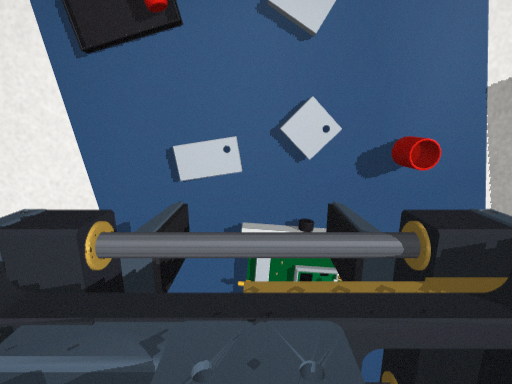

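move_arm --plan '[{"tx":-3,"ty":0.8,"tz":0,"wx":0,"wy":0,"wz":0},{"tx":-3,"ty":0.8,"tz":0,"wx":0,"wy":0,"wz":0},{"tx":-3,"ty":0.8,"tz":0,"wx":0,"wy":0,"wz":0},{"tx":-3,"ty":0.8,"tz":0,"wx":0,"wy":0,"wz":0},{"tx":-3,"ty":0.8,"tz":0,"wx":0,"wy":0,"wz":0},{"tx":-3,"ty":0.8,"tz":0,"wx":0,"wy":0,"wz":0},{"tx":-3,"ty":0.8,"tz":0,"wx":0,"wy":0,"wz":0},{"tx":-3,"ty":0.8,"tz":0,"wx":0,"wy":0,"wz":0},{"tx":-3,"ty":0.8,"tz":0,"wx":0,"wy":0,"wz":0},{"tx":-1,"ty":0.4,"tz":0,"wx":0,"wy":0,"wz":0},{"tx":0,"ty":0,"tz":0,"wx":0,"wy":0,"wz":0}]'

```text
time_s: 3.88
ee_pos: [566.4, -221.0, 213.4]
ee_rot: [-180.0, 0.0, 79.9]
force: [0.3, 0.9, -0.4]
gripper_width: 91.1
gripper_force: 0.0
```

```bash
python3 -c "
from h import *
shot('w4')"
```

```text
w4 3.9333 [ 566.21 -219.09  213.48] [-179.96   -0.06   79.99] [-22.27  21.27  85.24   0.05  73.55 -12.27]
```

View pics/w4.png

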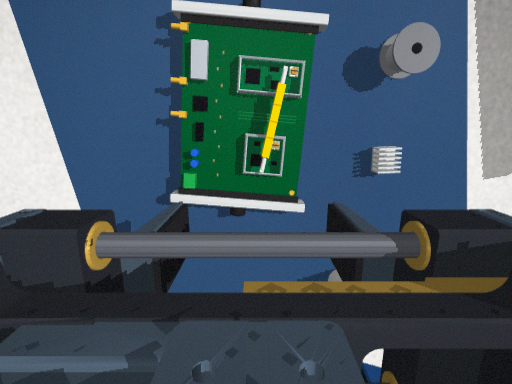

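```bash
cat >> h.py <<'E'
def blobs(m,amin=60):
    n,l,st,ce=cv2.connectedComponentsWithStats(m.astype(np.uint8));return [(l==i,st[i],ce[i]) for i in range(1,n) if st[i][4]>=amin]
def hsv(f): return cv2.cvtColor(f["color"],cv2.COLOR_RGB2HSV)
def rect(m): # min area rect corners from mask
    c=max(cv2.findContours(m.astype(np.uint8),0,cv2.CHAIN_APPROX_NONE)[0],key=cv2.contourArea);return c[:,0,:].astype(float)
def wrect(f,pts,z):
    P=onz(f,pts,z)[:,:2].astype(np.float32);return cv2.minAreaRect(P)
E
python3 - <<'E'
from h import *
d=load("f0");d3=load("w3");d4=load("w4")
def yel(f):
    h=hsv(f);return (h[...,0]>22)&(h[...,0]<33)&(h[...,1]>170)&(h[...,2]>150)
o=[]
for n,f in(("top",d["top"]),("side",d["side"]),("w4",d4)):
    for m,st,c in sorted(blobs(yel(f),15),key=lambda b:-b[1][4])[:4]: print(n,st,c)
h=hsv(d3);m=(h[...,1]<50)&(h[...,2]>150);m[205:]=0
for b,st,c in blobs(m,500):
    if st[0]<60 or st[0]+st[2]>480: continue
    print("cover",st,c,wrect(d3,rect(b),14))
for n,f in (("top",d["top"]),("side",d["side"])):
    h=hsv(f);m=(h[...,1]<50)&(h[...,2]>150)
    for b,st,c in blobs(m,60):
        if st[4]<700: print(n,st,c,wrect(f,rect(b),14))
h=hsv(d4);m=(h[...,1]<90)&(h[...,2]>110);m[200:]=0
for b,st,c in blobs(m,60): print("w4 white",st,c)
E
```

```text
top [397 112  20  17 164] [406.51 120.29]
top [295 186  26  13  70] [307.43 191.93]
side [255 242  17  30 157] [263.18 257.02]
side [276 112   3  10  16] [277.   116.94]
w4 [262  82  24  76 614] [273.36 119.5 ]
cover [ 270    0   66   33 1119] [306.55  10.61] ((627.7825927734375, 251.2332305908203), (34.475669860839844, 77.632080078125), 79.66229248046875)
cover [ 281   97   61   62 1922] [310.26 127.55] ((620.4578247070312, 118.20033264160156), (57.7530632019043, 58.057857513427734), 34.21615219116211)
cover [ 173  136   69   45 2216] [207.27 158.28] ((477.2679138183594, 103.69522094726562), (48.13185501098633, 86.68462371826172), 88.46712493896484)
top [  0   0  19  18 151] [6.67 7.79] ((1236.63720703125, 865.4765625), (61.01495361328125, 62.18595504760742), 0.05221956595778465)
top [  0  29  27  19 223] [ 9.29 40.09] ((1131.388427734375, 846.446533203125), (63.85590362548828, 90.62234497070312), 0.03377329185605049)
top [323 145  12  10  81] [328.99 149.36] ((743.7549438476562, -232.4549560546875), (35.61510467529297, 30.784414291381836), 78.52819061279297)
top [122 153  18  14 23
[... 2822 characters left out ...]
2), 75.23694610595703)
side [308 357  13  27 171] [314.97 369.73] ((686.4589233398438, -406.1699523925781), (47.781368255615234, 20.8248291015625), 57.897945404052734)
w4 white [   0    0   78  200 8660] [ 25.75 126.1 ]
w4 white [ 171    0  159   26 1830] [249.62  11.82]
w4 white [ 466    0   46  200 9002] [488.99  99.52]
w4 white [ 383   22   58   57 1964] [415.  48.]
w4 white [190  39  19  41 695] [199.1   58.87]
w4 white [237  55  69  42 452] [269.94  72.72]
w4 white [280  65   8  19  86] [283.78  74.09]
w4 white [289  66  10  11  63] [293.08  71.32]
w4 white [243 133  43  44 407] [263.24 155.76]
w4 white [372 146  30  28 738] [386.19 159.34]
w4 white [170 190  80  10 312] [197.35 196.96]
```

Run:
```python
from h import *
d=load("f0");d3=load("w3");d4=load("w4")
o=[(d4,(273.36,119.5)),(d["side"],(263.18,257.02)),(d["top"],(307.43,191.93))]
print("tool w+s",tri(o[:2]),"all",tri(o))
h=hsv(d4);b=(h[...,0]>22)&(h[...,0]<33)&(h[...,1]>170)&(h[...,2]>150)
print("tool rect z40",wrect(d4,rect(b),40))
m=(h[...,1]<90)&(h[...,2]>110);m[200:]=0;m[:28]=0
for x0,n in((237,"long"),(243,"sq")):
    for bb,st,c in blobs(m,300):
        if st[0]==x0: print(n,"rim z32",wrect(d4,cv2.findNonZero(bb.astype(np.uint8))[:,0].astype(float),32))
def hole(f,x0,x1,y0,y1):
    g=f["color"][y0:y1,x0:x1].astype(float).mean(2);w=np.clip(140-g,0,None);yy,xx=np.mgrid[y0:y1,x0:x1];return (w*xx).sum()/w.sum(),(w*yy).sum()/w.sum()
hs=hole(d3,319,333,122,137);hl=hole(d3,220,234,143,156)
print("holes",hs,onz(d3,hs,14),hl,onz(d3,hl,14))
# cover corner height check: centroid w3 + side + top
print("sq",tri([(d3,(310.26,127.55)),(d["side"],(266.88,184.56)),(d["top"],(224.83,186.17))]))
print("long",tri([(d3,(207.27,158.28)),(d["side"],(217.26,188.58)),(d["top"],(228.87,229.46))]))
# trimmers by brass colour
m=(h[...,0]>8)&(h[...,0]<30)&(h[...,1]>60)&~cv2.dilate(b.astype(np.uint8),np.ones((3,3))).astype(bool);m[200:]=0
for bb,st,c in blobs(m,6): print("brass",st,c,onz(d4,c,28)[0])
# tray
for n in("top","side"):
    f=d[n];g=hsv(f);mm=(g[...,2]<50)
    for bb,st,c in blobs(mm,200):
        if 100<st[0]<260 and 100<st[1]<300:print(n,st,c,onz(f,c,15)[0],wrect(f,rect(bb),15))
```

```text
tool w+s (array([ 597.96, -153.1 ,   33.15]), np.float64(1.016537720533092)) all (array([ 598.13, -154.66,   35.91]), np.float64(1.686641747690612))
tool rect z40 ((597.9241333007812, -154.65182495117188), (89.63927459716797, 10.10262680053711), 66.87262725830078)
long rim z32 ((603.5885620117188, -102.70512390136719), (42.13795852661133, 79.15409851074219), 75.39469909667969)
sq rim z32 ((579.6293334960938, -194.1949920654297), (51.63545227050781, 51.32883071899414), 75.3692626953125)
holes (np.float64(325.7098840419658), np.float64(128.4609607951408)) [[640.01 114.47  14.  ]] (np.float64(226.33672061221927), np.float64(148.89361435202608)) [[505.13 111.74  14.  ]]
sq (array([620.55, 118.33,  11.53]), np.float64(0.9492824004611043))
long (array([476.27, 103.55,  12.66]), np.float64(0.6046153961235774))
brass [171  21  20  11 140] [180.27  26.05] [508.99 -29.43  28.  ]
brass [291  67   7   8  44] [293.86  70.52] [ 633.02 -100.66   28.  ]
brass [171  76  17   9  78] [181.03  80.76] [495.47 -88.04  28.  ]
brass [170 110  17   8  61] [180.1  113.72] [ 485.02 -125.63   28.  ]
brass [273 142   6   7  34] [275.5  144.82] [ 596.9  -184.71   28.  ]
brass [290 191   4   4   9] [291.78 192.56] [ 608.33 -251.15   28.  ]
top [118 150  25  50 711] [129.57 179.2 ] [643.64 435.1   15.  ] ((659.9571533203125, 434.7575988769531), (72.62112426757812, 165.7013702392578), 87.10074615478516)
top [ 127  229   54   43 1834] [153.24 251.66] [403.44 351.6   15.  ] ((408.9147033691406, 350.0926513671875), (129.8084259033203, 171.01364135742188), 4.751775741577148)
```

move_arm --plan '[{"tx":2.46,"ty":0.71,"tz":0,"wx":0,"wy":0,"wz":0},{"tx":2.46,"ty":0.71,"tz":0,"wx":0,"wy":0,"wz":0},{"tx":2.46,"ty":0.7,"tz":0,"wx":0,"wy":0,"wz":0},{"tx":0,"ty":0,"tz":2.5,"wx":0,"wy":0,"wz":0.08},{"tx":0,"ty":0,"tz":2.5,"wx":0,"wy":0,"wz":0.08},{"tx":0,"ty":0,"tz":2.5,"wx":0,"wy":0,"wz":0.07},{"tx":0,"ty":0,"tz":2.5,"wx":0,"wy":0,"wz":0},{"tx":0,"ty":0,"tz":2,"wx":0,"wy":0,"wz":0},{"tx":0,"ty":0,"tz":0,"wx":0,"wy":0,"wz":0},{"tx":0,"ty":0,"tz":0,"wx":0,"wy":0,"wz":0}]' --gripper 5 --force 12

```text
time_s: 4.77
ee_pos: [599.3, -147.9, 93.5]
ee_rot: [-179.9, -0.0, 67.0]
force: [0.0, -0.3, 1.1]
gripper_width: 49.9
gripper_force: 0.0
```

```bash
cat >> h.py <<'E'
def go(x,y,z,yaw):
    from workcell import env
    s=env.state();T=Rt(s);d=T.T@(np.array([x,y,z])-s["ee_pos"])/10
    w=Rn.from_matrix(T.T@Rn.from_euler("xyz",[180,0,yaw],degrees=True).as_matrix()).as_rotvec()
    print("t",s["time_s"],"now",s["ee_pos"],s["ee_rot"],"q",s["qpos"],"shift cm",d,"turn",w.round(3))
E
python3 -c "
from h import *
go(599.9,-150,33.5,66.9)
f=shot('w5')
h=hsv(f);b=(h[...,0]>22)&(h[...,0]<33)&(h[...,1]>170)&(h[...,2]>120);b[300:]=0
for m,st,c in blobs(b,30):print(st,c)
"
```

```text
t 4.7667 now [ 599.34 -147.86   93.49] [-179.86   -0.01   66.98] q [-14.94  27.51  93.44   0.04  59.19   8.06] shift cm [-0.18  0.15  6.  ] turn [-0. -0.  0.]
w5 4.8167 [ 600.46 -148.49   94.87] [179.96  -0.04  66.95] [-14.97  27.44  93.32   0.03  59.18   8.06]
[110 109   7  10  46] [112.87 113.17]
[253 160  12  72 847] [258.55 195.52]
[122 178  12  10  45] [129.2  181.76]
[253 258  12   3  34] [258.82 259.  ]
```

move_arm --plan '[{"tx":0,"ty":0,"tz":2.5,"wx":0,"wy":0,"wz":0},{"tx":0,"ty":0,"tz":2,"wx":0,"wy":0,"wz":0},{"tx":0,"ty":0,"tz":1,"wx":0,"wy":0,"wz":0},{"tx":0,"ty":0,"tz":0.5,"wx":0,"wy":0,"wz":0},{"tx":0,"ty":0,"tz":0,"wx":0,"wy":0,"wz":0},{"tx":0,"ty":0,"tz":0,"wx":0,"wy":0,"wz":0}]'

```text
time_s: 5.32
ee_pos: [601.0, -149.8, 35.2]
ee_rot: [179.9, -0.0, 66.9]
force: [0.3, -0.8, -0.4]
gripper_width: 50.2
gripper_force: 0.0
```

move_arm --plan '[{"tx":0,"ty":0,"tz":0,"wx":0,"wy":0,"wz":0},{"tx":0,"ty":0,"tz":0,"wx":0,"wy":0,"wz":0},{"tx":0,"ty":0,"tz":0,"wx":0,"wy":0,"wz":0},{"tx":0,"ty":0,"tz":0,"wx":0,"wy":0,"wz":0},{"tx":0,"ty":0,"tz":0,"wx":0,"wy":0,"wz":0}]' --gripper 0.6 --force 12

```text
time_s: 5.73
ee_pos: [600.2, -149.7, 34.3]
ee_rot: [180.0, -0.0, 66.8]
force: [0.1, 0.3, 0.0]
gripper_width: 19.5
gripper_force: 0.0
```

move_arm --plan '[{"tx":0,"ty":0,"tz":0,"wx":0,"wy":0,"wz":0},{"tx":0,"ty":0,"tz":0,"wx":0,"wy":0,"wz":0},{"tx":0,"ty":0,"tz":0,"wx":0,"wy":0,"wz":0},{"tx":0,"ty":0,"tz":0,"wx":0,"wy":0,"wz":0}]'

```text
time_s: 6.07
ee_pos: [600.0, -149.7, 33.9]
ee_rot: [-180.0, -0.0, 66.9]
force: [-0.6, 0.3, 0.4]
gripper_width: 10.0
gripper_force: 12.0
```

move_arm --plan '[{"tx":0,"ty":0,"tz":-0.5,"wx":0,"wy":0,"wz":0},{"tx":0,"ty":0,"tz":-1.5,"wx":0,"wy":0,"wz":0},{"tx":0,"ty":0,"tz":-2.5,"wx":0,"wy":0,"wz":0},{"tx":0,"ty":0,"tz":-2.5,"wx":0,"wy":0,"wz":0},{"tx":0,"ty":0,"tz":-2,"wx":0,"wy":0,"wz":0},{"tx":0,"ty":0,"tz":0,"wx":0,"wy":0,"wz":0}]'

```text
time_s: 6.57
ee_pos: [602.8, -150.4, 128.9]
ee_rot: [179.5, -0.1, 66.9]
force: [1.5, 0.2, 0.2]
gripper_width: 10.2
gripper_force: 12.0
```

```bash
python3 -c "
from h import *
go(388,348,60,94.7)"
```

```text
t 6.5667 now [ 602.79 -150.42  128.93] [179.47  -0.08  66.85] q [-15.08  25.67  90.91   0.01  62.89   8.07] shift cm [ 37.37 -39.41   6.58] turn [ 0.01  0.   -0.49]
```

move_arm --plan '[{"tx":1.5,"ty":-1.6,"tz":0,"wx":0,"wy":0,"wz":0},{"tx":2.1,"ty":-2.2,"tz":0,"wx":0,"wy":0,"wz":0},{"tx":2.1,"ty":-2.2,"tz":0,"wx":0,"wy":0,"wz":0},{"tx":2.1,"ty":-2.2,"tz":0,"wx":0,"wy":0,"wz":0},{"tx":2.1,"ty":-2.2,"tz":0,"wx":0,"wy":0,"wz":0},{"tx":2.1,"ty":-2.2,"tz":0,"wx":0,"wy":0,"wz":0},{"tx":2.1,"ty":-2.2,"tz":0,"wx":0,"wy":0,"wz":0},{"tx":2.1,"ty":-2.2,"tz":0,"wx":0,"wy":0,"wz":0},{"tx":2.1,"ty":-2.2,"tz":0,"wx":0,"wy":0,"wz":0},{"tx":2.1,"ty":-2.2,"tz":0,"wx":0,"wy":0,"wz":0}]'

```text
time_s: 7.4
ee_pos: [482.1, 123.1, 123.2]
ee_rot: [-179.9, 0.0, 66.8]
force: [-0.2, 0.1, -0.9]
gripper_width: 9.9
gripper_force: 12.0
```

move_arm --plan '[{"tx":2.1,"ty":-2.2,"tz":0,"wx":0,"wy":0,"wz":0},{"tx":2.1,"ty":-2.2,"tz":0,"wx":0,"wy":0,"wz":0},{"tx":2.1,"ty":-2.2,"tz":0,"wx":0,"wy":0,"wz":0},{"tx":2.1,"ty":-2.2,"tz":0,"wx":0,"wy":0,"wz":0},{"tx":2.1,"ty":-2.2,"tz":0,"wx":0,"wy":0,"wz":0},{"tx":2.1,"ty":-2.2,"tz":0,"wx":0,"wy":0,"wz":0},{"tx":2.1,"ty":-2.2,"tz":0,"wx":0,"wy":0,"wz":0},{"tx":2.1,"ty":-2.2,"tz":0,"wx":0,"wy":0,"wz":0},{"tx":0,"ty":0,"tz":0,"wx":0,"wy":0,"wz":-0.12},{"tx":0,"ty":0,"tz":0,"wx":0,"wy":0,"wz":-0.12},{"tx":0,"ty":0,"tz":0,"wx":0,"wy":0,"wz":-0.12},{"tx":0,"ty":0,"tz":0,"wx":0,"wy":0,"wz":-0.12}]'

```text
time_s: 8.4
ee_pos: [386.9, 345.6, 123.1]
ee_rot: [-179.9, 0.1, 94.7]
force: [-0.7, 0.6, 0.1]
gripper_width: 10.0
gripper_force: 12.0
```

```bash
python3 -c "
from h import *
f=shot('w6');go(388,350,5.5,94.7)
h=hsv(f);m=h[...,2]<50;m[205:]=0
for b,st,c in blobs(m,300):print(st,c,wrect(f,rect(b),15))
print(onz(f,[[0,200],[511,200]],15),proj(f,[[409-64.8+7,350-5.4+84.7,15],[409+64.8+7,350+5.4+84.7,15],[388,350,3]]))
"
```

```text
w6 8.45 [386.94 345.41 123.08] [-179.92    0.06   94.93] [ 40.48  17.79 104.67  -0.    57.64  35.55]
t 8.45 now [386.94 345.41 123.08] [-179.92    0.06   94.93] q [ 40.48  17.79 104.67  -0.    57.64  35.55] shift cm [ 0.46  0.16 11.76] turn [-0.  0.  0.]
[459  75  53  89 663] [477.56 129.76] ((617.4940795898438, 434.9435729980469), (78.5177001953125, 55.6537971496582), 87.2477798461914)
[  215   100   132   105 11163] [277.33 147.19] ((406.5205993652344, 384.0744934082031), (128.5357666015625, 105.24040222167969), 4.75662899017334)
[[116.09 311.48  15.  ]
 [655.22 356.46  15.  ]] [[227.66 103.19]
 [361.22 103.1 ]
 [258.47 183.06]]
```

View pics/w6.png

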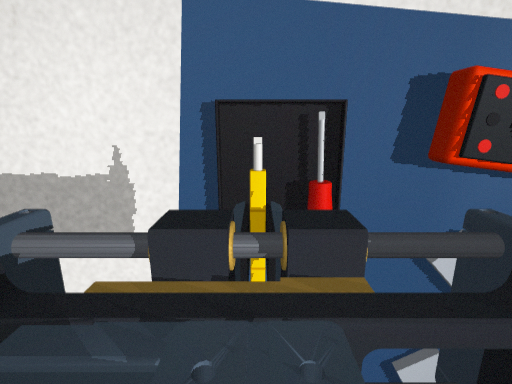

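move_arm --plan '[{"tx":0,"ty":0,"tz":2.5,"wx":0,"wy":0,"wz":0},{"tx":0,"ty":0,"tz":2.5,"wx":0,"wy":0,"wz":0},{"tx":0,"ty":0,"tz":2.5,"wx":0,"wy":0,"wz":0},{"tx":0,"ty":0,"tz":2,"wx":0,"wy":0,"wz":0},{"tx":0,"ty":0,"tz":1,"wx":0,"wy":0,"wz":0},{"tx":0,"ty":0,"tz":0.7,"wx":0,"wy":0,"wz":0},{"tx":0,"ty":0,"tz":0.3,"wx":0,"wy":0,"wz":0},{"tx":0,"ty":0,"tz":0.2,"wx":0,"wy":0,"wz":0},{"tx":0,"ty":0,"tz":0,"wx":0,"wy":0,"wz":0},{"tx":0,"ty":0,"tz":0,"wx":0,"wy":0,"wz":0}]'

```text
time_s: 9.28
ee_pos: [388.2, 346.1, 7.8]
ee_rot: [179.9, -0.1, 94.3]
force: [-0.1, -0.0, -0.4]
gripper_width: 9.9
gripper_force: 12.0
```

move_arm --plan '[{"tx":0,"ty":0,"tz":0.1,"wx":0,"wy":0,"wz":0},{"tx":0,"ty":0,"tz":0.1,"wx":0,"wy":0,"wz":0},{"tx":0,"ty":0,"tz":0,"wx":0,"wy":0,"wz":0}]'

```text
time_s: 9.53
ee_pos: [387.7, 345.8, 5.2]
ee_rot: [180.0, -0.0, 94.4]
force: [-0.4, -0.7, -0.4]
gripper_width: 9.9
gripper_force: 12.0
```

move_arm --plan '[{"tx":0,"ty":0,"tz":0,"wx":0,"wy":0,"wz":0},{"tx":0,"ty":0,"tz":0,"wx":0,"wy":0,"wz":0},{"tx":0,"ty":0,"tz":0,"wx":0,"wy":0,"wz":0}]' --gripper 3

```text
time_s: 9.78
ee_pos: [387.7, 345.7, 5.1]
ee_rot: [180.0, -0.0, 94.4]
force: [0.3, 0.0, -0.3]
gripper_width: 27.0
gripper_force: 0.0
```

move_arm --plan '[{"tx":0,"ty":0,"tz":-0.5,"wx":0,"wy":0,"wz":0},{"tx":0,"ty":0,"tz":-2,"wx":0,"wy":0,"wz":0},{"tx":0,"ty":0,"tz":-2.5,"wx":0,"wy":0,"wz":0},{"tx":0,"ty":0,"tz":-2.5,"wx":0,"wy":0,"wz":0},{"tx":0,"ty":0,"tz":-2.5,"wx":0,"wy":0,"wz":0}]' --gripper 3

```text
time_s: 10.2
ee_pos: [387.5, 345.5, 106.3]
ee_rot: [-180.0, -0.0, 94.4]
force: [0.4, 0.1, 0.7]
gripper_width: 29.7
gripper_force: 0.0
```

```bash
python3 -c "
from h import *
f=shot('w7');go(477,103.5,100,-1.5)
h=hsv(f);b=(h[...,0]>22)&(h[...,0]<33)&(h[...,1]>170)&(h[...,2]>100);b[300:]=0
for m,st,c in blobs(b,30):print(st,c,wrect(f,rect(m),13))
"
```

```text
w7 10.25 [390.01 347.75 111.29] [179.56  -0.33  94.35] [ 40.46  18.51 105.57   0.01  55.36  36.1 ]
t 10.25 now [390.01 347.75 111.29] [179.56  -0.33  94.35] q [ 40.46  18.51 105.57   0.01  55.36  36.1 ] shift cm [-25.02   6.81   1.04] turn [ 0.   -0.01  1.67]
[253 153  11  80 796] [257.63 191.74] ((388.4919738769531, 344.6394348144531), (9.841318130493164, 81.18827056884766), 4.133518695831299)
```

move_arm --plan '[{"tx":-2.5,"ty":0.68,"tz":0,"wx":0,"wy":0,"wz":0},{"tx":-2.5,"ty":0.68,"tz":0,"wx":0,"wy":0,"wz":0},{"tx":-2.5,"ty":0.68,"tz":0,"wx":0,"wy":0,"wz":0},{"tx":-2.5,"ty":0.68,"tz":0,"wx":0,"wy":0,"wz":0},{"tx":-2.5,"ty":0.68,"tz":0,"wx":0,"wy":0,"wz":0},{"tx":-2.5,"ty":0.68,"tz":0,"wx":0,"wy":0,"wz":0},{"tx":-2.5,"ty":0.68,"tz":0,"wx":0,"wy":0,"wz":0},{"tx":-2.5,"ty":0.68,"tz":0,"wx":0,"wy":0,"wz":0},{"tx":-2.5,"ty":0.68,"tz":0,"wx":0,"wy":0,"wz":0},{"tx":-2.5,"ty":0.68,"tz":0,"wx":0,"wy":0,"wz":0}]' --gripper 7.5

```text
time_s: 11.08
ee_pos: [474.7, 100.3, 105.2]
ee_rot: [180.0, -0.0, 94.4]
force: [1.0, -0.0, 0.2]
gripper_width: 74.9
gripper_force: 0.0
```

move_arm --plan '[{"tx":0,"ty":0,"tz":0,"wx":0,"wy":0,"wz":0.12},{"tx":0,"ty":0,"tz":0,"wx":0,"wy":0,"wz":0.12},{"tx":0,"ty":0,"tz":0,"wx":0,"wy":0,"wz":0.12},{"tx":0,"ty":0,"tz":0,"wx":0,"wy":0,"wz":0.12},{"tx":0,"ty":0,"tz":0,"wx":0,"wy":0,"wz":0.12},{"tx":0,"ty":0,"tz":0,"wx":0,"wy":0,"wz":0.12},{"tx":0,"ty":0,"tz":0,"wx":0,"wy":0,"wz":0.12},{"tx":0,"ty":0,"tz":0,"wx":0,"wy":0,"wz":0.12},{"tx":0,"ty":0,"tz":0,"wx":0,"wy":0,"wz":0.12},{"tx":0,"ty":0,"tz":0,"wx":0,"wy":0,"wz":0.12},{"tx":0,"ty":0,"tz":0,"wx":0,"wy":0,"wz":0.12},{"tx":0,"ty":0,"tz":0,"wx":0,"wy":0,"wz":0.12}]'

```text
time_s: 12.08
ee_pos: [474.4, 101.5, 105.2]
ee_rot: [-180.0, -0.0, 11.5]
force: [0.1, -0.6, -0.3]
gripper_width: 75.0
gripper_force: 0.0
```

move_arm --plan '[{"tx":0,"ty":0,"tz":2,"wx":0,"wy":0,"wz":0.12},{"tx":0,"ty":0,"tz":2,"wx":0,"wy":0,"wz":0.11},{"tx":0,"ty":0,"tz":0,"wx":0,"wy":0,"wz":0},{"tx":0,"ty":0,"tz":0,"wx":0,"wy":0,"wz":0}]'

```text
time_s: 12.42
ee_pos: [473.7, 101.4, 64.6]
ee_rot: [180.0, 0.1, -1.2]
force: [0.5, -0.1, 0.4]
gripper_width: 75.0
gripper_force: 0.0
```

```bash
python3 -c "
from h import *
f=shot('w8');go(476.7,103.5,3,-1.5)
g=f['color'].min(2);m=g>150;m[300:]=0
for b,st,c in blobs(m,100):print(st,c)
"
```

```text
w8 12.4667 [474.64 101.6   65.4 ] [-179.99   -0.01   -1.18] [ 10.72  19.04 113.14   0.01  47.81 101.9 ]
t 12.4667 now [474.64 101.6   65.4 ] [-179.99   -0.01   -1.18] q [ 10.72  19.04 113.14   0.01  47.81 101.9 ] shift cm [ 0.2  -0.19  6.24] turn [-0.   -0.    0.01]
[   0    0   58   61 2239] [21.67 23.05]
[ 175    0  112   70 4507] [231.62  24.56]
[ 375    0   89  172 4837] [417.72  85.39]
[491  44  21  33 262] [504.55  64.36]
[ 445  125   67   39 1699] [478.97 143.72]
[ 226  149   60   84 4673] [255.54 190.27]
```

move_arm --plan '[{"tx":0.2,"ty":-0.05,"tz":2,"wx":0,"wy":0,"wz":0},{"tx":0,"ty":0,"tz":2,"wx":0,"wy":0,"wz":0},{"tx":0,"ty":0,"tz":1.2,"wx":0,"wy":0,"wz":0},{"tx":0,"ty":0,"tz":0.7,"wx":0,"wy":0,"wz":0},{"tx":0,"ty":0,"tz":0.2,"wx":0,"wy":0,"wz":0},{"tx":0,"ty":0,"tz":0,"wx":0,"wy":0,"wz":0},{"tx":0,"ty":0,"tz":0,"wx":0,"wy":0,"wz":0}]'

```text
time_s: 13.05
ee_pos: [477.3, 102.2, 4.9]
ee_rot: [-180.0, -0.1, -1.3]
force: [-0.4, 0.0, 0.8]
gripper_width: 75.2
gripper_force: 0.0
```

move_arm --plan '[{"tx":0,"ty":0,"tz":0,"wx":0,"wy":0,"wz":0},{"tx":0,"ty":0,"tz":0,"wx":0,"wy":0,"wz":0},{"tx":0,"ty":0,"tz":0,"wx":0,"wy":0,"wz":0},{"tx":0,"ty":0,"tz":0,"wx":0,"wy":0,"wz":0},{"tx":0,"ty":0,"tz":0,"wx":0,"wy":0,"wz":0},{"tx":0,"ty":0,"tz":0,"wx":0,"wy":0,"wz":0},{"tx":0,"ty":0,"tz":0,"wx":0,"wy":0,"wz":0},{"tx":0,"ty":0,"tz":0,"wx":0,"wy":0,"wz":0}]' --gripper 4.4 --force 12

```text
time_s: 13.72
ee_pos: [476.6, 102.1, 4.2]
ee_rot: [-180.0, -0.0, -1.3]
force: [0.0, 0.8, 5.0]
gripper_width: 48.0
gripper_force: 12.0
```

move_arm --plan '[{"tx":0,"ty":0,"tz":-0.3,"wx":0,"wy":0,"wz":0},{"tx":0,"ty":0,"tz":-1.3,"wx":0,"wy":0,"wz":0},{"tx":0,"ty":0,"tz":-2,"wx":0,"wy":0,"wz":0},{"tx":0,"ty":0,"tz":-2,"wx":0,"wy":0,"wz":0},{"tx":0,"ty":0,"tz":-2,"wx":0,"wy":0,"wz":0},{"tx":0,"ty":0,"tz":-2,"wx":0,"wy":0,"wz":0},{"tx":0,"ty":0,"tz":0,"wx":0,"wy":0,"wz":0}]'

```text
time_s: 14.3
ee_pos: [478.9, 102.4, 103.3]
ee_rot: [-179.9, -0.4, -1.3]
force: [1.7, 0.1, -0.5]
gripper_width: 48.2
gripper_force: 12.0
```

move_arm --plan '[{"tx":0.34,"ty":1.79,"tz":0,"wx":0,"wy":0,"wz":0},{"tx":0.34,"ty":1.79,"tz":0,"wx":0,"wy":0,"wz":0},{"tx":0.34,"ty":1.79,"tz":0,"wx":0,"wy":0,"wz":0},{"tx":0.34,"ty":1.79,"tz":0,"wx":0,"wy":0,"wz":0},{"tx":0.34,"ty":1.79,"tz":0,"wx":0,"wy":0,"wz":0},{"tx":0.34,"ty":1.79,"tz":0,"wx":0,"wy":0,"wz":0},{"tx":0.34,"ty":1.79,"tz":0,"wx":0,"wy":0,"wz":0},{"tx":0.34,"ty":1.79,"tz":0,"wx":0,"wy":0,"wz":0},{"tx":0.34,"ty":1.79,"tz":0,"wx":0,"wy":0,"wz":0},{"tx":0.34,"ty":1.79,"tz":0,"wx":0,"wy":0,"wz":0}]'

```text
time_s: 15.13
ee_pos: [505.6, -78.6, 98.9]
ee_rot: [-180.0, 0.1, -1.3]
force: [0.4, -0.0, -0.9]
gripper_width: 48.3
gripper_force: 12.0
```

move_arm --plan '[{"tx":0,"ty":0,"tz":0,"wx":0,"wy":0,"wz":0.08},{"tx":0,"ty":0,"tz":0,"wx":0,"wy":0,"wz":0.08},{"tx":0,"ty":0,"tz":0,"wx":0,"wy":0,"wz":0.072},{"tx":0,"ty":0,"tz":0,"wx":0,"wy":0,"wz":0},{"tx":0,"ty":0,"tz":0,"wx":0,"wy":0,"wz":0},{"tx":0,"ty":0,"tz":0,"wx":0,"wy":0,"wz":0}]'

```text
time_s: 15.63
ee_pos: [505.9, -77.6, 99.4]
ee_rot: [-180.0, 0.1, -14.5]
force: [0.2, 0.0, -0.4]
gripper_width: 48.1
gripper_force: 12.0
```

```bash
python3 -c "
from h import *
f=shot('w9');cv2.imwrite('pics/w9c.png',cv2.resize(f['color'][:260,130:400,::-1],None,fx=2.2,fy=2.2,interpolation=2))
"
```

```text
w9 15.6833 [506.02 -77.6   99.56] [-180.      0.04  -14.54] [-10.01  18.69 107.34   0.01  54.01  94.53]
```

View pics/w9c.png

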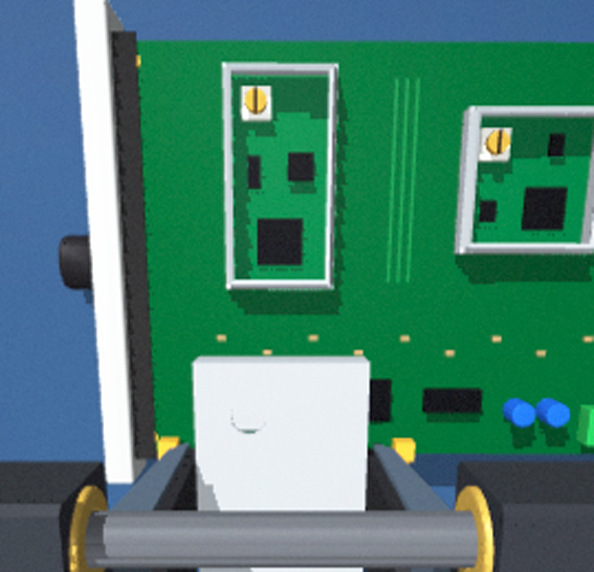

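```bash
cat >> h.py <<'E'
def tool(f,P):
    s=f["s"];return (np.atleast_2d(P)-s["ee_pos"])@Rt(s)
def frames(f,rows=150):
    h=hsv(f);R=[]
    m=(h[...,0]>12)&(h[...,0]<30)&(h[...,1]>110)&(h[...,2]>120);m[rows:]=0
    br=[(st,c,onz(f,c,28)[0]) for b,st,c in blobs(m,25)]
    m=(h[...,1]<70)&(h[...,2]>110);m[rows:]=0
    rim=[(st,wrect(f,cv2.findNonZero(b.astype(np.uint8))[:,0].astype(float),32)) for b,st,c in blobs(m,200)]
    return br,rim
E
python3 - <<'E'
from h import *
f=load("w9");br,rim=frames(f)
for b in br: print("brass",b)
for r in rim: print("rim",r)
g=cv2.cvtColor(f["color"],cv2.COLOR_RGB2GRAY).astype(float)
z=f["s"]["ee_pos"][2]
for v in(172,178,195,200):
    r=g[v,200:320];d=np.diff(r);print(v,200+d.argmax()+.5,200+d.argmin()+.5,tool(f,onz(f,[[200.5+d.argmax()+.5,v+.5],[200.5+d.argmin()+.5,v+.5]],z+9.8))[:,:2].ravel())
print(g[158:170,255],g[158:170,230],"bottom edge x",[tool(f,onz(f,[[250,v]],z-4.2))[0,0] for v in(161.5,162.5,163.5)])
print(g[180:200,243].round()); print(g[180:202,230:258:2].round().astype(int))
E
```

```text
brass (array([429,  24,   9,  10,  65], dtype=int32), array([432.74,  28.28]), array([ 607.29, -247.73,   28.  ]))
brass (array([242,  40,   4,  11,  36], dtype=int32), array([243.61,  45.  ]), array([633.38, -98.8 ,  28.  ]))
brass (array([246,  41,   5,  11,  35], dtype=int32), array([248.23,  45.66]), array([ 631.98, -102.28,   28.  ]))
brass (array([351,  60,   6,  10,  46], dtype=int32), array([353.61,  64.46]), array([ 596.75, -182.23,   28.  ]))
brass (array([357,  60,   5,  10,  29], dtype=int32), array([359.03,  64.  ]), array([ 595.98, -186.59,   28.  ]))
rim (array([ 163,    0,   25,  150, 2245], dtype=int32), ((621.3470458984375, -40.44804000854492), (16.594850540161133, 113.37527465820312), 75.06513214111328))
rim (array([ 432,    0,   41,  150, 2685], dtype=int32), ((566.9967041015625, -250.22210693359375), (25.008604049682617, 113.28129577636719), 75.31554412841797))
rim (array([ 231,   28,   53,  104, 1135], dtype=int32), ((603.20849609375, -101.89569091796875), (41.29819869995117, 78.79810333251953), 75.12713623046875))
rim (array([ 337,   48,   71,   68, 1537], dtyp
[... 1391 characters left out ...]
8 236 238 238 238 238 238 237 238 238 238 240 238]
 [239 239 238 238 237 237 238 238 237 238 234 238 238 239]
 [238 238 236 206 237 238 237 237 237 239 224 240 238 239]
 [239 239 238 194 240 239 238 238 237 237 228 238 238 239]
 [238 237 238 230 228 238 237 238 237 228 239 238 238 239]
 [239 239 238 239 193 179 174 177 182 225 239 237 239 239]
 [239 238 238 239 231 186 130 134 218 236 238 239 238 240]
 [240 238 239 238 238 232 220 227 235 238 239 238 239 239]
 [238 239 238 238 238 238 237 239 239 238 237 239 239 238]
 [238 237 238 239 238 238 240 239 238 238 239 238 238 238]
 [238 238 239 239 239 239 239 239 239 238 238 238 239 238]
 [239 239 238 241 238 239 239 239 238 238 238 237 239 238]]
```

move_arm --plan '[{"tx":1.5,"ty":-0.02,"tz":0,"wx":0,"wy":0,"wz":0.003},{"tx":2.5,"ty":-0.02,"tz":0,"wx":0,"wy":0,"wz":0},{"tx":2.5,"ty":-0.02,"tz":0,"wx":0,"wy":0,"wz":0},{"tx":2.0,"ty":-0.03,"tz":1,"wx":0,"wy":0,"wz":0},{"tx":1.0,"ty":0,"tz":2,"wx":0,"wy":0,"wz":0},{"tx":0.48,"ty":0,"tz":1.5,"wx":0,"wy":0,"wz":0},{"tx":0,"ty":0,"tz":0,"wx":0,"wy":0,"wz":0},{"tx":0,"ty":0,"tz":0,"wx":0,"wy":0,"wz":0},{"tx":0,"ty":0,"tz":0,"wx":0,"wy":0,"wz":0}]'

```text
time_s: 16.43
ee_pos: [603.0, -102.2, 55.6]
ee_rot: [-180.0, -0.0, -14.8]
force: [0.9, -0.3, -0.6]
gripper_width: 48.0
gripper_force: 12.0
```

```bash
python3 -c "
from h import *
f=shot('w10');go(602.8,-102.1,40,-14.7);shot('w10');go(602.8,-102.1,40,-14.7)
"
```

```text
w10 16.4833 [ 603.19 -102.23   56.02] [-179.99   -0.08  -14.77] [-10.7   29.18  96.79   0.01  53.95  94.07]
t 16.4833 now [ 603.19 -102.23   56.02] [-179.99   -0.08  -14.77] q [-10.7   29.18  96.79   0.01  53.95  94.07] shift cm [-0.04 -0.    1.6 ] turn [-0. -0. -0.]
w10 16.5333 [ 603.29 -102.28   56.23] [-179.99   -0.11  -14.78] [-10.7   29.16  96.79   0.01  53.94  94.07]
t 16.5333 now [ 603.29 -102.28   56.23] [-179.99   -0.11  -14.78] q [-10.7   29.16  96.79   0.01  53.94  94.07] shift cm [-0.06 -0.    1.62] turn [-0. -0. -0.]
```

move_arm --plan '[{"tx":-0.04,"ty":0,"tz":0.6,"wx":0,"wy":0,"wz":0},{"tx":0,"ty":0,"tz":0.6,"wx":0,"wy":0,"wz":0},{"tx":0,"ty":0,"tz":0.3,"wx":0,"wy":0,"wz":0},{"tx":0,"ty":0,"tz":0.2,"wx":0,"wy":0,"wz":0},{"tx":0,"ty":0,"tz":0.2,"wx":0,"wy":0,"wz":0},{"tx":0,"ty":0,"tz":0.2,"wx":0,"wy":0,"wz":0},{"tx":0,"ty":0,"tz":0,"wx":0,"wy":0,"wz":0}]'

```text
time_s: 17.12
ee_pos: [602.4, -102.2, 33.4]
ee_rot: [-180.0, 0.0, -14.8]
force: [0.0, -0.9, -0.1]
gripper_width: 47.4
gripper_force: 12.0
```

move_arm --plan '[{"tx":0,"ty":0,"tz":0.15,"wx":0,"wy":0,"wz":0},{"tx":0,"ty":0,"tz":0.15,"wx":0,"wy":0,"wz":0},{"tx":0,"ty":0,"tz":0.15,"wx":0,"wy":0,"wz":0},{"tx":0,"ty":0,"tz":0.15,"wx":0,"wy":0,"wz":0},{"tx":0,"ty":0,"tz":0.15,"wx":0,"wy":0,"wz":0},{"tx":0,"ty":0,"tz":0,"wx":0,"wy":0,"wz":0},{"tx":0,"ty":0,"tz":0,"wx":0,"wy":0,"wz":0}]'

```text
time_s: 17.7
ee_pos: [602.6, -102.2, 26.3]
ee_rot: [-180.0, 0.0, -14.8]
force: [-0.1, -0.6, 0.3]
gripper_width: 48.4
gripper_force: 12.0
```

move_arm --plan '[{"tx":0,"ty":0,"tz":0.1,"wx":0,"wy":0,"wz":0},{"tx":0,"ty":0,"tz":0.08,"wx":0,"wy":0,"wz":0},{"tx":0,"ty":0,"tz":0.05,"wx":0,"wy":0,"wz":0},{"tx":0,"ty":0,"tz":0,"wx":0,"wy":0,"wz":0}]'

```text
time_s: 18.03
ee_pos: [602.6, -102.2, 24.3]
ee_rot: [-180.0, -0.0, -14.8]
force: [-0.0, -0.9, -0.0]
gripper_width: 47.8
gripper_force: 12.0
```

move_arm --plan '[{"tx":0,"ty":0,"tz":0,"wx":0,"wy":0,"wz":0},{"tx":0,"ty":0,"tz":0,"wx":0,"wy":0,"wz":0},{"tx":0,"ty":0,"tz":-0.3,"wx":0,"wy":0,"wz":0},{"tx":0,"ty":0,"tz":-1.2,"wx":0,"wy":0,"wz":0},{"tx":0,"ty":0,"tz":-2,"wx":0,"wy":0,"wz":0},{"tx":0,"ty":0,"tz":-2.5,"wx":0,"wy":0,"wz":0},{"tx":0,"ty":0,"tz":-2,"wx":0,"wy":0,"wz":0}]' --gripper 6

```text
time_s: 18.62
ee_pos: [602.9, -102.3, 105.7]
ee_rot: [-180.0, -0.0, -14.8]
force: [0.5, 0.6, -0.1]
gripper_width: 60.0
gripper_force: 0.0
```

move_arm --plan '[{"tx":-0.4,"ty":-2.18,"tz":0,"wx":0,"wy":0,"wz":0},{"tx":-0.4,"ty":-2.18,"tz":0,"wx":0,"wy":0,"wz":0},{"tx":-0.4,"ty":-2.18,"tz":0,"wx":0,"wy":0,"wz":0},{"tx":-0.4,"ty":-2.18,"tz":0,"wx":0,"wy":0,"wz":0},{"tx":-0.4,"ty":-2.18,"tz":0,"wx":0,"wy":0,"wz":0},{"tx":-0.4,"ty":-2.18,"tz":0,"wx":0,"wy":0,"wz":0},{"tx":-0.4,"ty":-2.18,"tz":0,"wx":0,"wy":0,"wz":0},{"tx":-0.4,"ty":-2.18,"tz":0,"wx":0,"wy":0,"wz":0},{"tx":-0.4,"ty":-2.18,"tz":0,"wx":0,"wy":0,"wz":0},{"tx":-0.4,"ty":-2.15,"tz":0,"wx":0,"wy":0,"wz":0}]' --gripper 8.2

```text
time_s: 19.45
ee_pos: [619.5, 119.6, 104.4]
ee_rot: [-180.0, -0.0, -14.8]
force: [0.5, -0.2, 0.4]
gripper_width: 81.9
gripper_force: 0.0
```

move_arm --plan '[{"tx":0,"ty":0,"tz":0,"wx":0,"wy":0,"wz":-0.12},{"tx":0,"ty":0,"tz":0,"wx":0,"wy":0,"wz":-0.12},{"tx":0,"ty":0,"tz":0,"wx":0,"wy":0,"wz":-0.12},{"tx":0,"ty":0,"tz":0,"wx":0,"wy":0,"wz":-0.12},{"tx":0,"ty":0,"tz":0.5,"wx":0,"wy":0,"wz":-0.12},{"tx":0,"ty":0,"tz":0.5,"wx":0,"wy":0,"wz":-0.12},{"tx":0,"ty":0,"tz":0.5,"wx":0,"wy":0,"wz":-0.12},{"tx":0,"ty":0,"tz":0.5,"wx":0,"wy":0,"wz":-0.015},{"tx":0,"ty":0,"tz":0,"wx":0,"wy":0,"wz":0},{"tx":0,"ty":0,"tz":0,"wx":0,"wy":0,"wz":0},{"tx":0,"ty":0,"tz":0,"wx":0,"wy":0,"wz":0}]'

```text
time_s: 20.37
ee_pos: [619.7, 118.5, 84.4]
ee_rot: [180.0, -0.0, 34.1]
force: [0.1, 0.5, 0.6]
gripper_width: 81.9
gripper_force: 0.0
```

```bash
python3 -c "
from h import *
f=shot('w11');go(620.4,118.1,4,34.2)
g=f['color'].min(2);m=g>150;m[300:]=0
for b,st,c in blobs(m,100):print(st,c)
t=shot('t11','top');g=f['color']
h=hsv(t);b=(h[...,0]>22)&(h[...,0]<33)&(h[...,1]>150)&(h[...,2]>100)
for m,st,c in blobs(b,15):print('yel',st,c,wrect(t,rect(m),13))
"
```

```text
w11 20.4167 [619.79 118.52  84.54] [179.99  -0.04  34.12] [ 9.78 29.02 92.19  0.01 58.75 65.66]
t 20.4167 now [619.79 118.52  84.54] [179.99  -0.04  34.12] q [ 9.78 29.02 92.19  0.01 58.75 65.66] shift cm [0.02 0.07 8.05] turn [ 0. -0. -0.]
[481   0  31  27 436] [500.97   8.71]
[  62   42  106   86 5756] [115.62  84.44]
[ 226  165   66   64 3958] [258.16 196.51]
[136 240 260   6 819] [280.41 242.33]
t11 20.4667 [619.78 118.52  84.55] [179.99  -0.04  34.13] [ 9.78 29.01 92.19  0.01 58.75 65.64]
yel [397 112  20  17 163] [406.58 120.3 ] ((844.1019287109375, -496.55517578125), (60.65550994873047, 30.84394073486328), 55.30438232421875)
yel [144 254  28   5  69] [157.01 256.13] ((388.93536376953125, 337.6690368652344), (8.284518241882324, 89.3595199584961), 4.331017971038818)
```

move_arm --plan '[{"tx":0,"ty":0.05,"tz":2,"wx":0,"wy":0,"wz":0},{"tx":0,"ty":0,"tz":2.2,"wx":0,"wy":0,"wz":0},{"tx":0,"ty":0,"tz":2,"wx":0,"wy":0,"wz":0},{"tx":0,"ty":0,"tz":1.2,"wx":0,"wy":0,"wz":0},{"tx":0,"ty":0,"tz":0.6,"wx":0,"wy":0,"wz":0},{"tx":0,"ty":0,"tz":0,"wx":0,"wy":0,"wz":0},{"tx":0,"ty":0,"tz":0,"wx":0,"wy":0,"wz":0}]'

```text
time_s: 21.05
ee_pos: [620.4, 118.2, 4.7]
ee_rot: [180.0, -0.1, 34.2]
force: [-0.5, -0.8, 0.6]
gripper_width: 82.5
gripper_force: 0.0
```

move_arm --plan '[{"tx":0,"ty":0,"tz":0,"wx":0,"wy":0,"wz":0},{"tx":0,"ty":0,"tz":0,"wx":0,"wy":0,"wz":0},{"tx":0,"ty":0,"tz":0,"wx":0,"wy":0,"wz":0},{"tx":0,"ty":0,"tz":0,"wx":0,"wy":0,"wz":0},{"tx":0,"ty":0,"tz":0,"wx":0,"wy":0,"wz":0},{"tx":0,"ty":0,"tz":0,"wx":0,"wy":0,"wz":0},{"tx":0,"ty":0,"tz":0,"wx":0,"wy":0,"wz":0}]' --gripper 5.4 --force 12

```text
time_s: 21.63
ee_pos: [620.2, 118.2, 4.8]
ee_rot: [180.0, -0.1, 34.2]
force: [-1.0, 0.2, 4.5]
gripper_width: 58.2
gripper_force: 12.0
```

move_arm --plan '[{"tx":0,"ty":0,"tz":-0.3,"wx":0,"wy":0,"wz":0},{"tx":0,"ty":0,"tz":-1.3,"wx":0,"wy":0,"wz":0},{"tx":0,"ty":0,"tz":-2,"wx":0,"wy":0,"wz":0},{"tx":0,"ty":0,"tz":-2,"wx":0,"wy":0,"wz":0},{"tx":0,"ty":0,"tz":-2,"wx":0,"wy":0,"wz":0},{"tx":0,"ty":0,"tz":-2,"wx":0,"wy":0,"wz":0},{"tx":0,"ty":0,"tz":0,"wx":0,"wy":0,"wz":0}]'

```text
time_s: 22.22
ee_pos: [622.2, 118.5, 104.2]
ee_rot: [179.8, -0.4, 34.2]
force: [-0.2, -0.3, 0.4]
gripper_width: 57.7
gripper_force: 12.0
```

move_arm --plan '[{"tx":-1.9,"ty":2.01,"tz":0,"wx":0,"wy":0,"wz":0},{"tx":-1.9,"ty":2.01,"tz":0,"wx":0,"wy":0,"wz":0},{"tx":-1.9,"ty":2.01,"tz":0,"wx":0,"wy":0,"wz":0},{"tx":-1.9,"ty":2.01,"tz":0,"wx":0,"wy":0,"wz":0},{"tx":-1.9,"ty":2.01,"tz":0,"wx":0,"wy":0,"wz":0},{"tx":-1.9,"ty":2.01,"tz":0,"wx":0,"wy":0,"wz":0},{"tx":-1.9,"ty":2.01,"tz":0,"wx":0,"wy":0,"wz":0},{"tx":-1.9,"ty":2.01,"tz":0,"wx":0,"wy":0,"wz":0}]'

```text
time_s: 22.88
ee_pos: [583.4, -101.5, 98.9]
ee_rot: [-179.9, 0.1, 34.2]
force: [-0.5, -1.0, -0.5]
gripper_width: 58.0
gripper_force: 12.0
```

move_arm --plan '[{"tx":-1.9,"ty":2.01,"tz":0,"wx":0,"wy":0,"wz":0},{"tx":-1.9,"ty":2.01,"tz":0,"wx":0,"wy":0,"wz":0},{"tx":-1.9,"ty":2.01,"tz":0,"wx":0,"wy":0,"wz":0},{"tx":-1.9,"ty":2.01,"tz":0,"wx":0,"wy":0,"wz":0},{"tx":-1.9,"ty":2.01,"tz":0,"wx":0,"wy":0,"wz":0},{"tx":-1.9,"ty":2.01,"tz":0,"wx":0,"wy":0,"wz":0},{"tx":-1.9,"ty":2.01,"tz":0,"wx":0,"wy":0,"wz":0}]'

```text
time_s: 23.47
ee_pos: [552.5, -292.5, 98.8]
ee_rot: [-179.9, 0.1, 34.2]
force: [-0.7, 0.8, 0.3]
gripper_width: 57.6
gripper_force: 12.0
```

move_arm --plan '[{"tx":0,"ty":0,"tz":0,"wx":0,"wy":0,"wz":-0.12},{"tx":0,"ty":0,"tz":0,"wx":0,"wy":0,"wz":-0.12},{"tx":0,"ty":0,"tz":0,"wx":0,"wy":0,"wz":-0.12},{"tx":0,"ty":0,"tz":0,"wx":0,"wy":0,"wz":-0.12},{"tx":0,"ty":0,"tz":0,"wx":0,"wy":0,"wz":-0.12},{"tx":0,"ty":0,"tz":0,"wx":0,"wy":0,"wz":-0.117},{"tx":0,"ty":0,"tz":0,"wx":0,"wy":0,"wz":0},{"tx":0,"ty":0,"tz":0,"wx":0,"wy":0,"wz":0},{"tx":0,"ty":0,"tz":0,"wx":0,"wy":0,"wz":0}]'

```text
time_s: 24.22
ee_pos: [553.2, -291.3, 99.4]
ee_rot: [-179.9, -0.0, 75.1]
force: [0.5, -0.3, -0.3]
gripper_width: 57.6
gripper_force: 12.0
```

Run:
```python
from h import *
f=shot('w12');cv2.imwrite('pics/w12c.png',cv2.resize(f['color'][:260,130:400,::-1],None,fx=2.2,fy=2.2,interpolation=2))
br,rim=frames(f)
for b in br: print("brass",b)
for r in rim: print("rim",r)
g=cv2.cvtColor(f["color"],cv2.COLOR_RGB2GRAY).astype(float)
z=f["s"]["ee_pos"][2]
for v in(180,188,195,200):
    r=g[v,195:325];d=np.diff(r);a,b=195.5+d.argmax(),195.5+d.argmin();print(v,a,b,tool(f,onz(f,[[a,v],[b,v]],z+9.4))[:,:2].ravel())
print(g[164:180,255],g[164:180,235],"bottom edge x",[(v,tool(f,onz(f,[[250,v]],z-4.6))[0,0]) for v in range(168,178)])
```

```text
w12 24.2667 [ 553.31 -291.34   99.63] [-179.96   -0.02   75.17] [-28.83  27.78  91.94   0.01  60.33 -13.99]
brass (array([106,  21,  28,  14, 294], dtype=int32), array([120.77,  27.7 ]), array([ 484.47, -126.7 ,   28.  ]))
brass (array([271,  60,   9,   5,  29], dtype=int32), array([274.79,  62.69]), array([ 596.95, -183.29,   28.  ]))
brass (array([271,  66,   9,   5,  39], dtype=int32), array([274.64,  67.79]), array([ 595.88, -187.02,   28.  ]))
brass (array([302, 139,   8,   8,  49], dtype=int32), array([305.53, 142.22]), array([ 607.35, -252.52,   28.  ]))
rim (array([226,  49,  64,  67, 957], dtype=int32), ((579.3930053710938, -195.33763122558594), (50.70993423461914, 51.003883361816406), 75.26844787597656))
rim (array([ 423,   53,   53,   49, 1884], dtype=int32), ((730.3465576171875, -231.1348876953125), (33.07588577270508, 41.03716278076172), 82.75727081298828))
180 238.5 215.5 [ 33.9  -10.98  33.9  -24.79]
188 209.5 305.5 [ 28.98 -28.6   28.97  29.43]
195 210.5 304.5 [ 24.61 -28.17  24.6   29.  ]
200 210.5 304.5 [ 21.45 -28.3   21.45  29.12]
[255. 255. 255. 255. 255. 255. 251. 154.  86.  82.  83.  83.  81.  83.
 111. 120.] [255. 255. 255. 255. 255. 255. 250. 140.  52.  57.  56.  54.  54.  55.
  55.  58.] bottom edge x [(168, np.float64(38.99830838739904)), (169, np.float64(38.34653584647339)), (170, np.float64(37.69363177774397)), (171, np.float64(37.03959323202038)), (172, np.float64(36.38441724985446)), (173, np.float64(35.7281008614954)), (174, np.float64(35.07064108684523)), (175, np.float64(34.41203493541329)), (176, np.float64(33.75227940627127)), (177, np.float64(33.091371488007425))]
```

View pics/w12c.png

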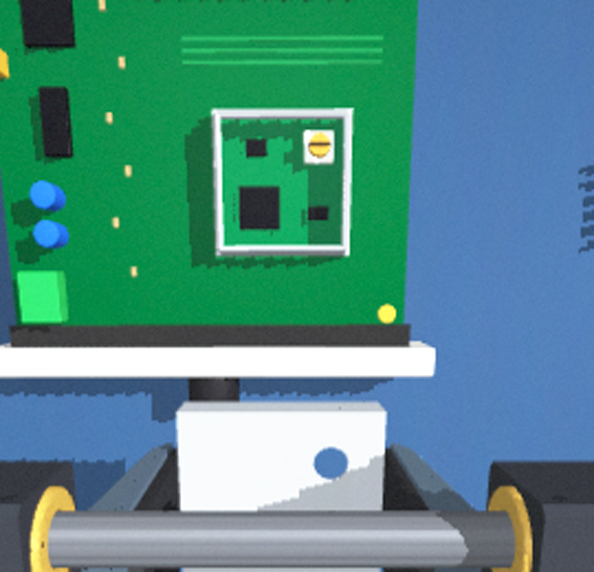

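Run:
```python
from h import *
f=load('w12');s=f["s"];z=s["ee_pos"][2]
g=f["color"][200:222,268:292].astype(int);m=(g[...,2]-g[...,0]>50)
b=max(blobs(m,10),key=lambda b:b[1][4]);print(b[1],b[2])
c=rect(b[0])
uv=b[2]+[268,200];h=tool(f,onz(f,uv,z+9.4))[0];print("hole tool",h,"expect 14,+14 (tool y = board x)")
G=cv2.cvtColor(f["color"],cv2.COLOR_RGB2GRAY).astype(float)
print(G[178:192,255],G[178:192,235])
for v in(181,182,183,184,185,186,187):print(v,"bottom",tool(f,onz(f,[[250,v]],z-4.6))[0,0],"top",tool(f,onz(f,[[250,v]],z+9.4))[0,0])
```

```text
[  4   3  16  15 177] [11.92  9.99]
hole tool [15.06 14.23 -9.41] expect 14,+14 (tool y = board x)
[111. 120. 121. 120. 152. 192. 203. 202. 204. 239. 250. 251. 251. 251.] [ 55.  58.  51.  54. 115. 191. 202. 203. 201. 240. 249. 251. 251. 251.]
181 bottom 30.436155326007256 top 33.28788046006072
182 bottom 29.769439920818442 top 32.67464947555615
183 bottom 29.10155383530338 top 32.060341723598086
184 bottom 28.432493983370037 top 31.444954365663254
185 bottom 27.762257268069728 top 30.828484553242575
186 bottom 27.090840581549227 top 30.210929427797108
187 bottom 26.418240805002675 top 29.592286120714103
```

move_arm --plan '[{"tx":1.5,"ty":0.02,"tz":0,"wx":0,"wy":0,"wz":-0.002},{"tx":2.5,"ty":0,"tz":0,"wx":0,"wy":0,"wz":0},{"tx":2.5,"ty":0,"tz":0,"wx":0,"wy":0,"wz":0},{"tx":2.0,"ty":0,"tz":1,"wx":0,"wy":0,"wz":0},{"tx":1.0,"ty":0,"tz":2,"wx":0,"wy":0,"wz":0},{"tx":0.37,"ty":0,"tz":1.5,"wx":0,"wy":0,"wz":0},{"tx":0,"ty":0,"tz":0,"wx":0,"wy":0,"wz":0},{"tx":0,"ty":0,"tz":0,"wx":0,"wy":0,"wz":0},{"tx":0,"ty":0,"tz":0,"wx":0,"wy":0,"wz":0},{"tx":0,"ty":0,"tz":0,"wx":0,"wy":0,"wz":0},{"tx":0,"ty":0,"tz":0,"wx":0,"wy":0,"wz":0}]'

```text
time_s: 25.18
ee_pos: [579.2, -196.7, 56.2]
ee_rot: [179.9, 0.0, 75.3]
force: [0.1, 0.1, -0.6]
gripper_width: 57.8
gripper_force: 12.0
```

```bash
python3 -c "
from h import *
go(578.75,-195.9,24.6,75.3)
"
```

```text
t 25.1833 now [ 579.21 -196.67   56.23] [179.88   0.01  75.34] q [-19.83  29.14  96.83   0.    53.91  -5.18] shift cm [ 0.06 -0.07  3.16] turn [0. 0. 0.]
```

move_arm --plan '[{"tx":0.05,"ty":-0.04,"tz":0.6,"wx":0,"wy":0,"wz":0},{"tx":0,"ty":0,"tz":0.5,"wx":0,"wy":0,"wz":0},{"tx":0,"ty":0,"tz":0.3,"wx":0,"wy":0,"wz":0},{"tx":0,"ty":0,"tz":0.2,"wx":0,"wy":0,"wz":0},{"tx":0,"ty":0,"tz":0.1,"wx":0,"wy":0,"wz":0},{"tx":0,"ty":0,"tz":0,"wx":0,"wy":0,"wz":0},{"tx":0,"ty":0,"tz":0,"wx":0,"wy":0,"wz":0}]'

```text
time_s: 25.77
ee_pos: [578.4, -195.4, 38.1]
ee_rot: [-180.0, -0.0, 75.4]
force: [0.2, -0.5, -1.0]
gripper_width: 57.9
gripper_force: 12.0
```

```bash
python3 -c "
from h import *
go(578.75,-195.9,24.6,75.3)
"
```

```text
t 25.7667 now [ 578.41 -195.43   38.06] [-180.     -0.01   75.39] q [-19.75  30.27  97.93   0.01  51.8   -5.14] shift cm [-0.04  0.05  1.35] turn [-0. -0.  0.]
```

move_arm --plan '[{"tx":-0.02,"ty":0.03,"tz":0.15,"wx":0,"wy":0,"wz":0},{"tx":0,"ty":0,"tz":0.15,"wx":0,"wy":0,"wz":0},{"tx":0,"ty":0,"tz":0.15,"wx":0,"wy":0,"wz":0},{"tx":0,"ty":0,"tz":0.15,"wx":0,"wy":0,"wz":0},{"tx":0,"ty":0,"tz":0,"wx":0,"wy":0,"wz":0}]'

```text
time_s: 26.18
ee_pos: [578.3, -195.6, 31.7]
ee_rot: [-180.0, -0.0, 75.4]
force: [-0.5, 0.2, -0.8]
gripper_width: 57.7
gripper_force: 12.0
```

move_arm --plan '[{"tx":0,"ty":0,"tz":0.15,"wx":0,"wy":0,"wz":0},{"tx":0,"ty":0,"tz":0.15,"wx":0,"wy":0,"wz":0},{"tx":0,"ty":0,"tz":0.15,"wx":0,"wy":0,"wz":0},{"tx":0,"ty":0,"tz":0,"wx":0,"wy":0,"wz":0},{"tx":0,"ty":0,"tz":0,"wx":0,"wy":0,"wz":0}]'

```text
time_s: 26.6
ee_pos: [578.5, -195.7, 27.5]
ee_rot: [-180.0, -0.0, 75.4]
force: [0.4, -0.7, -0.5]
gripper_width: 57.6
gripper_force: 12.0
```

move_arm --plan '[{"tx":0,"ty":0,"tz":0.12,"wx":0,"wy":0,"wz":0},{"tx":0,"ty":0,"tz":0.1,"wx":0,"wy":0,"wz":0},{"tx":0,"ty":0,"tz":0.08,"wx":0,"wy":0,"wz":0},{"tx":0,"ty":0,"tz":0,"wx":0,"wy":0,"wz":0}]'

```text
time_s: 26.93
ee_pos: [578.6, -195.7, 24.9]
ee_rot: [180.0, -0.0, 75.4]
force: [-1.6, 1.2, 1.9]
gripper_width: 57.7
gripper_force: 12.0
```

move_arm --plan '[{"tx":0,"ty":0,"tz":0,"wx":0,"wy":0,"wz":0},{"tx":0,"ty":0,"tz":0,"wx":0,"wy":0,"wz":0},{"tx":0,"ty":0,"tz":-0.3,"wx":0,"wy":0,"wz":0},{"tx":0,"ty":0,"tz":-1.2,"wx":0,"wy":0,"wz":0},{"tx":0,"ty":0,"tz":-2,"wx":0,"wy":0,"wz":0},{"tx":0,"ty":0,"tz":-2.5,"wx":0,"wy":0,"wz":0},{"tx":0,"ty":0,"tz":-2.5,"wx":0,"wy":0,"wz":0},{"tx":0,"ty":0,"tz":-2,"wx":0,"wy":0,"wz":0}]' --gripper 7

```text
time_s: 27.6
ee_pos: [579.1, -195.8, 131.6]
ee_rot: [179.9, 0.0, 75.4]
force: [0.4, 0.2, 0.2]
gripper_width: 69.8
gripper_force: 0.0
```

move_arm --plan '[{"tx":-2.5,"ty":0,"tz":0,"wx":0,"wy":0,"wz":0},{"tx":-2.5,"ty":0,"tz":0,"wx":0,"wy":0,"wz":0},{"tx":-2.5,"ty":0,"tz":0,"wx":0,"wy":0,"wz":0},{"tx":0,"ty":0,"tz":0,"wx":0,"wy":0,"wz":0},{"tx":0,"ty":0,"tz":0,"wx":0,"wy":0,"wz":0},{"tx":0,"ty":0,"tz":0,"wx":0,"wy":0,"wz":0}]'

```text
time_s: 28.1
ee_pos: [559.6, -267.8, 129.5]
ee_rot: [-180.0, -0.0, 75.4]
force: [0.8, -0.3, 0.3]
gripper_width: 70.0
gripper_force: 0.0
```

Run:
```python
from h import *
f=shot('w13');sd=shot('s13','side')
a=cv2.resize(f['color'][:200,130:400],None,fx=2,fy=2,interpolation=2)
def crop(y0,y1,x0,x1,k,hh): return cv2.resize(sd['color'][y0:y1,x0:x1],(int((x1-x0)*k),hh),interpolation=2)
r=cv2.resize(sd['color'][205:315,190:300],(260,260),interpolation=2);t=cv2.resize(sd['color'][115:165,175:235],(260,140),interpolation=2)
r=np.vstack([r,t]);im=np.hstack([a,r[:400]]);cv2.imwrite('pics/fin.png',im[...,::-1]);print(im.shape)
h=hsv(f);m=(h[...,1]<50)&(h[...,2]>170);m[200:]=0
for b,st,c in blobs(m,800): print(st,wrect(f,rect(b),34))
```

```text
w13 28.15 [ 559.79 -267.5   129.55] [-179.98   -0.04   75.41] [-26.62  25.84  90.51   0.04  63.67 -12.05]
s13 28.2 [ 559.86 -267.31  129.55] [-179.98   -0.03   75.44] [-26.6   25.84  90.52   0.03  63.67 -12.05]
(400, 800, 3)
[ 207    0  100   31 2989] ((599.62060546875, -114.24452209472656), (23.191410064697266, 85.76657104492188), 75.33781433105469)
[ 227   83   63   64 3863] ((579.0090942382812, -195.52552795410156), (57.088645935058594, 57.840065002441406), 75.3677749633789)
[ 405   90   41   39 1072] ((731.7409057617188, -230.1605682373047), (32.174278259277344, 36.915252685546875), 82.57688903808594)
[ 140  174  179   16 2082] ((535.2525634765625, -249.77114868164062), (15.218985557556152, 178.00294494628906), 75.37825012207031)
```

View pics/fin.png

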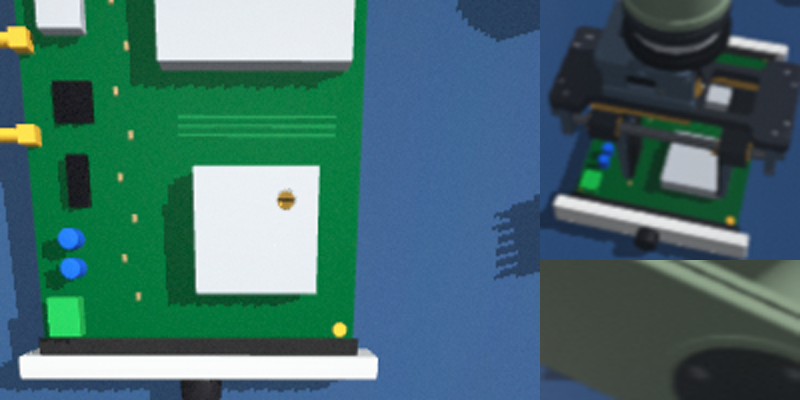

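move_arm --plan '[{"tx":2.5,"ty":0,"tz":0,"wx":0,"wy":0,"wz":0},{"tx":2.5,"ty":0,"tz":0,"wx":0,"wy":0,"wz":0},{"tx":2.5,"ty":0,"tz":0,"wx":0,"wy":0,"wz":0},{"tx":0.5,"ty":0,"tz":0,"wx":0,"wy":0,"wz":0},{"tx":0,"ty":0,"tz":0,"wx":0,"wy":0,"wz":0},{"tx":0,"ty":0,"tz":0,"wx":0,"wy":0,"wz":0},{"tx":0,"ty":0,"tz":0,"wx":0,"wy":0,"wz":0}]'

```text
time_s: 28.78
ee_pos: [579.7, -191.4, 129.6]
ee_rot: [-180.0, 0.0, 75.4]
force: [0.3, -0.5, -0.7]
gripper_width: 70.1
gripper_force: 0.0
```

Run:
```python
from h import *
f=shot('w14')
h=hsv(f);m=(h[...,1]<50)&(h[...,2]>170);m[200:]=0
for b,st,c in blobs(m,800): print(st,wrect(f,rect(b),34))
m=(h[...,0]>10)&(h[...,0]<32)&(h[...,1]>90)&(h[...,2]>100);m[200:]=0
for b,st,c in blobs(m,8): print("brass",st,c,onz(f,c,28)[0])
# hole outlines: non-white region inside cover
m=((h[...,1]<50)&(h[...,2]>170)).astype(np.uint8);m[200:]=0
cs,hi=cv2.findContours(m,cv2.RETR_CCOMP,cv2.CHAIN_APPROX_NONE)
for c,k in zip(cs,hi[0]):
    if k[3]>=0 and cv2.contourArea(c)>30:
        cc,r=cv2.minEnclosingCircle(c);print("hole",cc,r,onz(f,cc,34)[0])
```

```text
w14 28.8333 [ 579.67 -191.68  129.59] [-180.      0.02   75.35] [-19.37  25.    91.94  -0.02  63.06  -4.71]
[ 122    9  206   15 2983] ((592.4710693359375, -31.56174087524414), (10.832115173339844, 178.2641143798828), 75.37004852294922)
[ 417    9   62   68 3060] ((777.4051513671875, -102.33421325683594), (53.93527603149414, 53.51527786254883), 86.1496810913086)
[ 152   57   27   50 1139] ((524.6671142578125, -69.42174530029297), (42.06577682495117, 20.917142868041992), 75.3494644165039)
[ 210   68   95   55 5030] ((602.8617553710938, -102.03001403808594), (47.37489700317383, 85.86170196533203), 75.37781524658203)
[ 228  167   59   33 1855] ((582.4527587890625, -182.32061767578125), (32.5855712890625, 57.77824783325195), 75.39797973632812)
[396 167  37  33 881] ((733.5012817382812, -223.0800018310547), (35.163963317871094, 35.06611251831055), 83.94356536865234)
brass [124  36  26  13 230] [137.41  42.11] [509.92 -29.63  28.  ]
brass [284  82   8   4  24] [287.5   83.92] [633.48 -98.67  28.  ]
brass [284  87   8   4  28] [287.29  88.32] [ 632.4  -102.41   28.  ]
brass [132 106  22  10 180] [143.35 110.16] [494.55 -86.83  28.  ]
brass [136 148  22   9 157] [147.2  151.72] [ 484.49 -125.12   28.  ]
brass [268 179   7   2  12] [271.   179.58] [ 596.51 -183.4    28.  ]
brass [268 182   7   3  16] [271.19 182.75] [ 595.91 -186.64   28.  ]
hole (271.5, 182.5) 5.522780418395996 [ 596.29 -185.17   34.  ]
hole (287.4830627441406, 86.31356048583984) 5.525964260101318 [ 632.19 -101.32   34.  ]
hole (448.06097412109375, 43.878047943115234) 9.351977348327637 [ 778.06 -102.74   34.  ]
```

move_arm --plan '[{"tx":0,"ty":0,"tz":-2.5,"wx":0,"wy":0,"wz":0},{"tx":0,"ty":0,"tz":-2.5,"wx":0,"wy":0,"wz":0},{"tx":-2.5,"ty":0,"tz":-1.5,"wx":0,"wy":0,"wz":0},{"tx":-2.5,"ty":-1,"tz":0,"wx":0,"wy":0,"wz":0},{"tx":-2.5,"ty":-1,"tz":0,"wx":0,"wy":0,"wz":0},{"tx":-2.5,"ty":-1,"tz":0,"wx":0,"wy":0,"wz":0},{"tx":-2.5,"ty":-1,"tz":0,"wx":0,"wy":0,"wz":0},{"tx":-2.5,"ty":-1,"tz":0,"wx":0,"wy":0,"wz":0},{"tx":-2.5,"ty":-1,"tz":0,"wx":0,"wy":0,"wz":0},{"tx":-2.5,"ty":-1,"tz":0,"wx":0,"wy":0,"wz":0},{"tx":0,"ty":0,"tz":0,"wx":0,"wy":0,"wz":0}]'

```text
time_s: 29.75
ee_pos: [458.4, -371.1, 194.6]
ee_rot: [-179.9, 0.1, 75.1]
force: [0.9, -0.5, 0.1]
gripper_width: 69.8
gripper_force: 0.0
```

Run:
```python
from h import *
d=load("f0");F={n:shot(n+'15',n) for n in("top","side")}
o=[];oh=[]
for n,f in F.items():
    h=hsv(f);b=(h[...,0]>22)&(h[...,0]<33)&(h[...,1]>150)&(h[...,2]>100)
    for m,st,c in blobs(b,15):
        P=onz(f,c,13)[0]
        if 300<P[1]<400: print("tool",n,st,c,wrect(f,rect(m),13));o.append((f,c))
    m=(h[...,1]<50)&(h[...,2]>150)
    for b,st,c in blobs(m,100):
        z=34 if onz(f,c,34)[0][1]<-40 else 14
        P=wrect(f,rect(b),z)
        if 40<max(P[1])<95 and P[0][0]<800: print(n,c,z,P)
    dif=np.abs(f["color"].astype(int)-d[n]["color"]).max(2)>60
    print("changed",n,[tuple(st) for b,st,c in blobs(dif,25)])
if len(o)==2: print("tool tri",tri(o))
```

```text
top15 29.8 [ 459.81 -369.24  194.6 ] [-180.      0.02   75.11] [-39.87  20.34  89.45  -0.02  70.2  -24.97]
side15 29.85 [ 460.72 -367.98  194.56] [179.99  -0.03  75.2 ] [-39.75  20.34  89.45   0.03  70.21 -24.95]
tool top [144 254  28   5  69] [157.01 256.13] ((388.93536376953125, 337.6690368652344), (8.284518241882324, 89.3595199584961), 4.331017971038818)
top [130.09 159.65] 14 ((710.2693481445312, 434.10394287109375), (56.970848083496094, 44.03588104248047), 89.98857116699219)
top [178.62 182.22] 14 ((633.4157104492188, 272.1961975097656), (51.75433349609375, 69.73789978027344), 48.06192398071289)
top [290.96 190.87] 34 ((602.9236450195312, -102.33042907714844), (47.987388610839844, 85.25221252441406), 75.72269439697266)
top [319.58 198.12] 34 ((578.9332275390625, -195.73223876953125), (57.40949630737305, 57.26778030395508), 75.42730712890625)
top [392.03 276.7 ] 34 ((323.2069396972656, -433.2450256347656), (65.84272766113281, 43.76554489135742), 62.0598258972168)
top [301.   366.18] 34 ((46.08460998535156, -132.0304718017578), (57.656097412109375, 74.125), 53.044490814208984)
top
[... 2182 characters left out ...]
2(8), np.int32(19), np.int32(61)), (np.int32(0), np.int32(193), np.int32(10), np.int32(12), np.int32(66)), (np.int32(176), np.int32(211), np.int32(22), np.int32(31), np.int32(111)), (np.int32(241), np.int32(230), np.int32(43), np.int32(57), np.int32(1154)), (np.int32(207), np.int32(265), np.int32(15), np.int32(11), np.int32(70)), (np.int32(206), np.int32(276), np.int32(11), np.int32(10), np.int32(80)), (np.int32(195), np.int32(287), np.int32(42), np.int32(17), np.int32(362)), (np.int32(196), np.int32(304), np.int32(20), np.int32(20), np.int32(176)), (np.int32(0), np.int32(364), np.int32(65), np.int32(20), np.int32(785)), (np.int32(75), np.int32(379), np.int32(26), np.int32(5), np.int32(72))]
```

```bash
python3 -c "
from workcell import env
print(env.job_done())"
```

```text
the job is handed in; nothing more can be done
None
```

The job is handed in at about 30 s: the trimming tool lies in the tray and both covers measured fully home, each with its hole over the trimmer. That the tool lies flat I only inferred from the top view and the release height, because the arm hid it from the side camera.

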